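Unbolt the bench steriliser and hold its lid open for unloading

TASK

The bench steriliser has finished its run and its lid is still bolted down. Wind the handwheel on the lid anticlockwise (seen from above) by its crank grip, through its full turn until it comes up against its stop, so that both bolts are drawn; then take the handle at the front of the lid and raise the lid to 40 degrees, so that the rack inside can be lifted out and the wet lid drains back into the pot. The lid has no stay and would fall shut: never let it drop, leave the things standing round it alone, and finish while still holding the handle, with the lid steady at 40 degrees.

Things in the scene. Friction and masses are not known exactly. Their poses are not given: they have to be found in the camera images.
- steriliser: Low grey cabinet fixed to the bench, 270 x 270 mm, top at 118 mm, a steel pot sunk in it under a round steel lid 210 mm across. Origin: centre of underside; +x runs from its front (dark panel with gauge, towards the robot) to the rear, +y to its left. Turned up to 0.3 rad. Two fixed steel bridges 177 mm high, 117 mm left and right of the centre, take the lid's two bolts.
- handwheel (a joint): Turn of the handwheel, rad: 0 = bolts fully home; grows anticlockwise seen from above; stop at 6.9. Starts anywhere from 0 to 0.5. It draws the two bolts, which leave their bridges only at about 6.4: before that the lid cannot be lifted. Stays where it is left; about 2 N at the crank grip turns it.
- wheel_centre (a point): Centre of the black three-spoked handwheel (rim circle radius 62 mm, rim 13 mm thick), on its axis at mid-height of the rim: 194 mm above the bench, over the cabinet's centre, while the lid is shut.
- crank_mid (a point): Middle of the crank grip: an upright black grip, 55 mm long, 23 mm thick at the middle and 16 at its foot, on the wheel's rim 62 mm from its axis. This point is 39 mm above the rim's middle (233 mm above the bench), 25 mm below the grip's top. It spins on its own pin, so the hand need not turn. At the stop it stands 60 degrees from the cabinet's +x towards +y; at the start 25 to 54.
- lid (a joint): Opening angle of the lid, rad: 0 = shut, grows as the front edge rises, limit 1.15; 40 degrees = 0.698. Nothing holds it up: let go, it falls shut from any angle. Lid and wheel weigh 0.8 to 1.1 kg; 4 to 5 N upward at the handle lifts it.
- hinge_axis (a point): Middle of the lid's hinge axis at the rear: 122 mm behind the cabinet's centre and 137 mm above the bench. The axis runs level along the cabinet's y.
- lid_grip: The handle to hold, at the front of the lid: a round black sleeve 16 mm thick and 84 mm long, along the cabinet's y, on a rod between two steel arms, 42 mm out in front of the lid's rim. Origin: its middle. Lid shut: 147 mm in front of the cabinet's centre, 168 mm above the bench (50 mm above the cabinet top), 269 mm before the hinge axis and 31 mm above it. It spins on its rod, so the hand need not tilt.
- reagent_carton: Bystander, to be left alone: small white reagent carton, 32 x 46 x 62 mm, standing to the right of the steriliser. Origin: centre of its underside.
- cup_white: Bystander, to be left alone: small white cup, 31 mm across, 32 mm high, upside down to the left of the steriliser. Origin: centre of its underside.
- insert_tray: Bystander, to be left alone: white insert tray, 72 x 126 x 27 mm, on the right. Origin: centre of its underside.
- bottle_250a: Bystander, to be left alone: glass bottle with a screw cap, 69 mm across, 140 mm high, rear right. Origin: centre of its underside.
- reservoir: Bystander, to be left alone: white open reagent reservoir, 74 x 150 x 27 mm, on the left. Origin: centre of its underside.
- plate_white: Bystander, to be left alone: white 96-well plate, 85 x 128 x 15 mm, on the left. Origin: centre of its underside.
- wash_bottle: Bystander, to be left alone: wash bottle with a bent red spout, 102 x 67 x 199 mm, rear left. Origin: centre of its underside.

How it is judged:
By the outcome, as a careful person would: the job done as asked, in the order asked, and still so for the second after the job is handed in, while the arm keeps its last pose, push and grip.
It also fails if it takes over 61 s, if anything falls off the work surface, if the arm or the gripper's body presses on something with over 40 N, if the wrist force passes 120 N, or if a joint passes its speed limit or range.

ROBOT

A 6-joint arm with a two-finger parallel gripper is mounted at the origin on a cart in front of the work surface, level with it; the furniture and walls round the work are solid. World frame = base frame: x ahead of the robot, y to its left, z up, the work surface at z = 0. Lengths are in m, angles in rad, forces in N, time in s.
With the tool pointing down it reaches from about 0.25 to 0.775 m from the base axis. Payload 4 kg.
Tool frame: the origin (TCP) lies at the very end of the fingers, on their centre line; the grasp point (between the pads) lies 19 mm behind it; z points along the fingers, y is the direction in which the jaws open and shut (so a half turn about z gives the same grasp; the last joint's range is limited). The gripper opens to 94 mm and grips with 3 to 60 N. Pads are 16 mm wide; open, the fingers measure 119 mm over their backs; the gripper's body (75 mm by 177 mm) begins 78 mm behind the grasp point.
Start: joints at [1.069, 0.087, 1.371, -0, 1.684, -0.103], TCP at [0.214, 0.507, 0.166] pointing down, gripper open.
Joint ranges: [-3.1, 3.1], [-0.76, 2.03], [0.27, 2.55], [-1.08, 4.22], [0.17, 2.65], [-2.57, 2.57]. Speed limits (rad/s): [2.79, 2.79, 3.14, 3.14, 3.14, 3.14].

INTERFACE

Orientations are given as [roll, pitch, yaw] about the fixed x, y, z axes, in that order (R = Rz(yaw) Ry(pitch) Rx(roll)).
In Python, from workcell import arm, vision gives the robot as it stands.
- The arm moves only by the tool jog_arm, never from a script. Its argument "moves" is a list of rows, each a list of 7 numbers: the opening, from -1 (shut) to 1 (fully open), so that 0 is half open, then the shift along the tool's x, y, z as a fraction of full scale, then the turn, a rotation vector about the tool's x, y, z as a fraction of full scale. A call has 1 to 10 rows; each row shifts and turns the commanded pose from where the row before left it, along the tool's axes as they then stand; what a row does not reach is not made up. Full scale, the value 1, is 0.025 m for a shift and 6 degrees for a turn. A row lasts 1/12 s, in which the tool goes at most 41.7 mm and 7.16 degrees, less where a joint would pass 70% of its speed; a pose out of reach is approached as far as the arm can. A call with a number of a shift or a turn outside -1 to 1 is refused whole. A call with a gripper value outside its range is refused whole. The fingers move at their own pace and stop on an object; the grip force is fixed at half the most. Time passes only in rows, so rows that do not move let the fingers close. It gives the time, the measured TCP pose, the force and the opening at its end, in the units of the state.
- arm.state(): the state, without advancing time (a new reading comes with each control period).
- vision.snapshot(name): name is "scene" or "top" or "wrist"; returns a dict with "img" (384x512x3 uint8, red, green, blue), "fx", "fy", "cx", "cy" (pixels), "distortion" ([k1, k2, p1, p2, k3] as OpenCV has them; the pictures are not rectified), "R" (3x3) and "t" (3): a world point X has camera coordinates R X + t; the wrist camera has in their place "hand_eye" (4x4, takes a point from camera to tool coordinates, whose origin is the TCP and whose axes are the flange's). Camera axes: x right, y down, z forward; pixel columns grow to the right and rows downward; lengths in m; the calibration is good to about 2 mm. A picture is of the moment at which its call begins: read the wrist's pose just before it. There is no depth.
- arm.close_job(): hands the job in, once; it reports no verdict.
The state is a dict: "time_s": time; "joints": joint angles; "joint_velocities": joint speeds; "joint_torque": joint torques, N m; "position": TCP position; "tool_rot": TCP orientation; "force": force on the tool from outside, world axes, zero at the start; "ft_torque": the same for the moment, N m; "opening": finger opening in m.
Only numpy, scipy, OpenCV 4.12 (cv2) and the standard library are available. Lean on these libraries where they do the work, as an engineer would, in place of code of your own. Each camera call takes 0.05 s, during which the arm holds its last target.

## Working session

There is one attempt and no reset: what is moved stays moved. The work goes in short steps, Python scripts to look and compute and a tool call to move; the robot and the scene stay as the last step left them, time stands still between calls to the robot, and variables do not carry over. Pictures are saved under pics/ and viewed, and the job is handed in when it is done.

Besides the shell and the picture viewer there is one more tool, called after "Call:" in YAML: its name, and indented under it one key for each argument. jog_arm: Moves the arm, as the interface text tells. Its arguments: {"type":"object","properties":{"moves":{"type":"array","items":{"type":"array","items":{"type":"number"}}}},"required":["moves"]}

```bash
ls; mkdir -p pics; cat > h.py <<'E'
import numpy as np, cv2
from workcell import arm, vision
from scipy.spatial.transform import Rotation as Ro
def snap(n,f):
    s=arm.state(); d=vision.snapshot(n); cv2.imwrite('pics/'+f,cv2.cvtColor(d['img'],cv2.COLOR_RGB2BGR))
    if n=='wrist':
        he=np.array(d['hand_eye']); T=np.eye(4);T[:3,:3]=Ro.from_euler('xyz',s['tool_rot']).as_matrix();T[:3,3]=s['position']
        M=np.linalg.inv(T@he); d['R']=M[:3,:3]; d['t']=M[:3,3]
    d['K']=np.array([[d['fx'],0,d['cx']],[0,d['fy'],d['cy']],[0,0,1]]); d['D']=np.array(d['distortion'],float)
    d['R']=np.array(d['R']);d['t']=np.array(d['t'])
    import pickle; pickle.dump(d,open('pics/'+f+'.pkl','wb'))
    return d
def load(f):
    import pickle; return pickle.load(open('pics/'+f+'.pkl','rb'))
def ray(d,u,v):
    p=cv2.undistortPoints(np.array([[[u,v]]],float),d['K'],d['D'])[0,0]
    r=d['R'].T@np.array([p[0],p[1],1]); return -d['R'].T@d['t'], r/np.linalg.norm(r)
def plane(d,u,v,z):
    o,r=ray(d,u,v); return o+r*(z-o[2])/r[2]
def proj(d,X):
    return cv2.projectPoints(np.array([X],float).reshape(-1,3),cv2.Rodrigues(d['R'])[0],d['t'],d['K'],d['D'])[0].reshape(-1,2)
def tri(*obs):
    A=np.zeros((3,3));b=np.zeros(3)
    for d,u,v in obs:
        o,r=ray(d,u,v);P=np.eye(3)-np.outer(r,r);A+=P;b+=P@o
    X=np.linalg.solve(A,b); return X,[float(np.linalg.norm((np.eye(3)-np.outer(ray(*q)[1],ray(*q)[1]))@(X-ray(*q)[0]))) for q in obs]
E
python3 - <<'E'
from h import *
print(arm.state())
for n in('scene','top','wrist'):
    d=snap(n,n+'0.png'); print(n,-d['R'].T@d['t'],d['R'][2],d['fx'])
E
```

```text
pics
{'time_s': 0.0, 'joints': array([ 1.06890595e+00,  8.79271208e-02,  1.37224679e+00, -8.47680408e-06,
        1.68356465e+00, -1.03101331e-01]), 'joint_velocities': array([-4.33678129e-04, -3.28261778e-04, -4.28807638e-04, -6.02264709e-04,
       -9.04222740e-05,  1.19561909e-03]), 'joint_torque': array([-5.21907768e-04, -3.40174413e+01, -3.02431905e+01,  7.18424516e-02,
        3.27953696e-02, -1.61905491e-04]), 'position': array([0.213273  , 0.50628984, 0.16502327]), 'tool_rot': array([-3.13945727e+00, -2.12473776e-04,  2.74280244e+00]), 'force': array([-0.46022606,  1.65393237,  0.33292255]), 'ft_torque': array([ 0.02578433, -0.01711155,  0.03616489]), 'opening': 0.09414530785190237}
scene [-0.14857121 -0.57144868  0.93039856] [ 0.60839439  0.46743208 -0.64137626] 346.56534299876154
top [0.31545542 0.03757022 1.84371981] [ 0.16609343 -0.01744813 -0.98595565] 449.50538301587073
wrist [0.15208646 0.53327767 0.38347219] [ 0.21041366 -0.09289573 -0.97318882] 315.13145737039423
```

View pics/scene0.png

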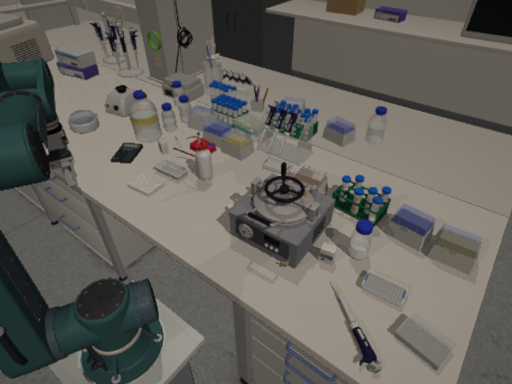

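View pics/top0.png

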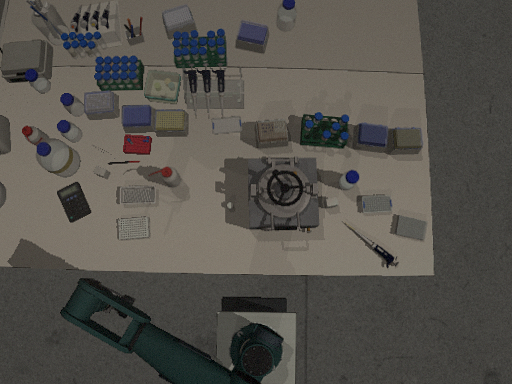

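```bash
python3 - <<'E'
import cv2
a=cv2.imread('pics/top0.png');b=cv2.imread('pics/scene0.png')
cv2.imwrite('pics/top0z.png',cv2.resize(a[90:240,180:350],None,fx=4,fy=4,interpolation=cv2.INTER_CUBIC)[:600,:800])
cv2.imwrite('pics/scene0z.png',cv2.resize(b[100:300,160:420],None,fx=3,fy=3,interpolation=cv2.INTER_CUBIC))
E
```

```text
(no output)
```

View pics/top0z.png

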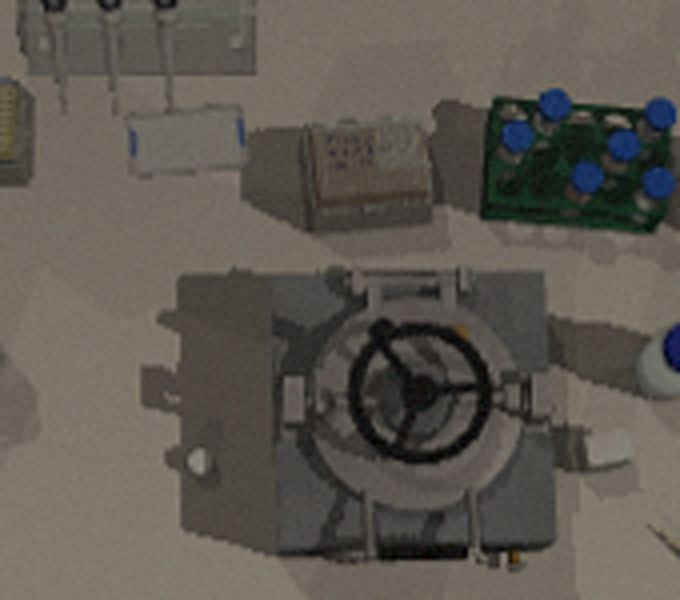

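View pics/scene0z.png

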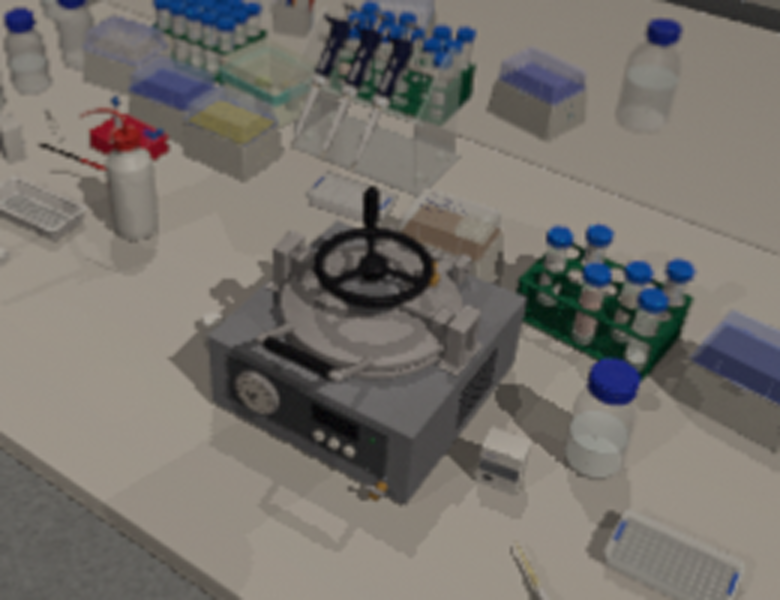

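```bash
python3 - <<'E'
from h import *
t=load('top0.png');s=load('scene0.png')
T=lambda u,v:(t,180+(u+.5)/4-.5,90+(v+.5)/4-.5); S=lambda u,v:(s,160+(u+.5)/3-.5,100+(v+.5)/3-.5)
def tp(q,z): return plane(*q,z)
print('rim centre',tri(T(420,393),S(373,266)))
print('crank top',tri(T(381,325),S(372,192)))
print('crank foot?',tri(T(386,335),S(372,228)))
print('hL',tri(T(382,551),S(268,344)),'hR',tri(T(467,551),S(330,373)))
a=tp(T(382,551),.168);b=tp(T(467,551),.168);print(a,b,b-a,np.arctan2(a[0]-b[0],-(a[1]-b[1])))
# cabinet top corners at z=.118
for q in [(545,274),(179,272),(275,553),(553,549)]: print('cab',q,tp(T(*q),.118))
print('wheel@.194',tp(T(420,393),.194), tp(S(373,266),.194))
print('crank@.258',tp(T(381,325),.258), tp(S(372,190),.258))
for q in [(610,448),(680,350)]: print('by',tp(T(*q),.06))
print('cup',tp(T(200,461),.03))
E
```

```text
rim centre (array([ 0.62094726, -0.09482877,  0.19523675]), [0.0011726450080279196, 0.0011726450080278346])
crank top (array([ 0.67302426, -0.05466727,  0.24970057]), [0.0010495292241160966, 0.0010495292241161495])
crank foot? (array([ 0.67271617, -0.06047233,  0.20199551]), [0.003348202683714008, 0.0033482026837140144])
hL (array([ 0.47452886, -0.06197372,  0.1666053 ]), [0.0019459246069650645, 0.0019459246069648813]) hR (array([ 0.47591814, -0.14172807,  0.17064478]), [0.0014097574654433507, 0.0014097574654433887])
[ 0.4757936  -0.06326015  0.168     ] [ 0.47714393 -0.14305571  0.168     ] [ 0.00135034 -0.07979556  0.        ] -3.1246718096560526
cab (545, 274) [ 0.7588156  -0.22585967  0.118     ]
cab (179, 272) [0.75281734 0.1368968  0.118     ]
cab (275, 553) [0.47679517 0.03674702 0.118     ]
cab (553, 549) [ 0.48524607 -0.23204646  0.118     ]
wheel@.194 [ 0.62196294 -0.09582505  0.194     ] [ 0.62127387 -0.09328268  0.194     ]
crank@.258 [ 0.67186338 -0.05498606  0.258     ] [ 0.66533452 -0.05814733  0.258     ]
by [ 0.59427448 -0.29972818  0.06      ]
by [ 0.69712483 -0.37351366  0.06      ]
cup [0.57751215 0.11488037 0.03      ]
```

```bash
cat >> h.py <<'E'
def rows(P0,R0,P1,R1,n,g):
    """print n equal rows in tool axes; rounding to 3, tracks rounded pose"""
    P=np.array(P0,float);R=np.array(R0);out=[]
    for i in range(n):
        k=n-i
        dw=(np.array(P1)-P)/k; rv=(Ro.from_matrix(R.T@R1)).as_rotvec()/k
        a=np.round(R.T@dw/.025,2); b=np.round(np.degrees(rv)/6,2)
        out.append([g]+[float(x)+0. for x in a]+[float(x)+0. for x in b])
        P=P+R@(a*.025); R=R@Ro.from_rotvec(np.radians(b*6)).as_matrix()
    return out,P,R
def pose():
    s=arm.state(); return np.array(s['position']),Ro.from_euler('xyz',s['tool_rot']).as_matrix()
def show(o):
    for i in range(0,len(o),10): print(str(o[i:i+10]).replace(' ',''))
E
python3 - <<'E'
from h import *
t=load('top0.png'); print('wash',plane(t,168,175,.19))
d=load('wrist0.png');print(np.round(d['hand_eye'],3))
P,R=pose()
R1=Ro.from_euler('xyz',[np.pi,0,1.59]).as_matrix(); P1=np.array([.56,-.09,.33])
he=np.array(d['hand_eye']);T=np.eye(4);T[:3,:3]=R1;T[:3,3]=P1;M=np.linalg.inv(T@he)
dd=dict(d,R=M[:3,:3],t=M[:3,3]);print(proj(dd,[[.621,-.095,.194],[.673,-.055,.24],[.476,-.1,.168],[.75,-.1,.137]]))
o,Pe,Re=rows(P,R,P1,R1,30,1);show(o);print(Pe)
E
```

```text
wash [0.66333254 0.34329136 0.19      ]
[[-0.    -0.973 -0.23   0.067]
 [ 1.     0.    -0.002  0.001]
 [ 0.002 -0.23   0.973 -0.218]
 [ 0.     0.     0.     1.   ]]
[[312.31655788 179.83559272]
 [375.21854642 150.33945449]
 [190.94171632 177.33886256]
 [401.6502741  176.71773213]]
[[1,-0.73,-0.55,-0.22,0.0,0.0,0.37],[1,-0.76,-0.52,-0.22,0.0,0.0,0.37],[1,-0.78,-0.5,-0.22,0.0,0.0,0.37],[1,-0.79,-0.46,-0.22,0.0,0.0,0.37],[1,-0.81,-0.43,-0.22,0.0,0.0,0.37],[1,-0.83,-0.4,-0.22,0.0,0.0,0.37],[1,-0.84,-0.37,-0.22,0.0,0.0,0.37],[1,-0.86,-0.34,-0.22,0.0,0.0,0.37],[1,-0.87,-0.3,-0.22,0.0,0.0,0.37],[1,-0.88,-0.27,-0.22,0.0,0.0,0.37]]
[[1,-0.89,-0.24,-0.22,0.0,0.0,0.37],[1,-0.9,-0.2,-0.22,0.0,0.0,0.37],[1,-0.9,-0.17,-0.22,0.0,0.0,0.36],[1,-0.91,-0.13,-0.22,0.0,0.0,0.37],[1,-0.92,-0.1,-0.22,0.0,0.0,0.36],[1,-0.92,-0.06,-0.22,0.0,0.0,0.37],[1,-0.92,-0.03,-0.22,0.0,0.0,0.36],[1,-0.92,0.01,-0.22,0.0,0.0,0.37],[1,-0.92,0.04,-0.22,0.0,0.0,0.36],[1,-0.92,0.08,-0.22,0.0,0.0,0.37]]
[[1,-0.91,0.11,-0.22,0.0,0.0,0.36],[1,-0.91,0.15,-0.22,0.0,0.0,0.37],[1,-0.9,0.18,-0.22,0.0,0.0,0.36],[1,-0.89,0.22,-0.21,0.0,0.0,0.37],[1,-0.88,0.25,-0.22,0.0,0.0,0.36],[1,-0.87,0.29,-0.21,0.0,0.0,0.37],[1,-0.86,0.32,-0.22,0.0,0.0,0.36],[1,-0.85,0.35,-0.21,0.0,0.0,0.37],[1,-0.84,0.39,-0.22,0.0,0.01,0.36],[1,-0.82,0.42,-0.22,-0.01,0.0,0.37]]
[ 0.56009479 -0.08989677  0.33011287]
```

Call:
jog_arm:
  moves:
    - [1,-0.73,-0.55,-0.4,0,0,0.37]
    - [1,-0.76,-0.52,-0.4,0,0,0.37]
    - [1,-0.78,-0.5,-0.4,0,0,0.37]
    - [1,-0.79,-0.46,-0.4,0,0,0.37]
    - [1,-0.81,-0.43,-0.4,0,0,0.37]
    - [1,-0.83,-0.4,-0.4,0,0,0.37]
    - [1,-0.84,-0.37,-0.4,0,0,0.37]
    - [1,-0.86,-0.34,-0.4,0,0,0.37]
    - [1,-0.87,-0.3,-0.4,0,0,0.37]
    - [1,-0.88,-0.27,-0.4,0,0,0.37]

```text
time_s: 0.98
position: [0.3295, 0.3071, 0.2664]
tool_rot: [-3.141, -0.0, 2.354]
force: [0.3, -0.1, -0.6]
opening: 0.0943
```

Call:
jog_arm:
  moves:
    - [1,-0.89,-0.24,-0.26,0,0,0.37]
    - [1,-0.9,-0.2,-0.26,0,0,0.37]
    - [1,-0.9,-0.17,-0.26,0,0,0.37]
    - [1,-0.91,-0.13,-0.26,0,0,0.37]
    - [1,-0.92,-0.1,-0.26,0,0,0.36]
    - [1,-0.92,-0.06,-0.26,0,0,0.37]
    - [1,-0.92,-0.03,-0.26,0,0,0.36]
    - [1,-0.92,0.01,-0.26,0,0,0.37]
    - [1,-0.92,0.04,-0.26,0,0,0.36]
    - [1,-0.92,0.08,-0.26,0,0,0.37]

```text
time_s: 1.82
position: [0.4447, 0.1076, 0.3312]
tool_rot: [-3.141, -0.0, 1.969]
force: [-0.4, 0.5, -0.1]
opening: 0.0943
```

Call:
jog_arm:
  moves:
    - [1,-0.91,0.11,0,0,0,0.36]
    - [1,-0.91,0.15,0,0,0,0.37]
    - [1,-0.9,0.18,0,0,0,0.36]
    - [1,-0.89,0.22,0,0,0,0.37]
    - [1,-0.88,0.25,0,0,0,0.36]
    - [1,-0.87,0.29,0,0,0,0.37]
    - [1,-0.86,0.32,0,0,0,0.36]
    - [1,-0.85,0.35,0,0,0,0.37]
    - [1,-0.84,0.39,0,0,0,0.36]
    - [1,-0.82,0.42,0,0,0,0.37]

```text
time_s: 2.65
position: [0.5602, -0.091, 0.3307]
tool_rot: [-3.141, -0.0, 1.587]
force: [-0.1, -0.3, 0.8]
opening: 0.094
```

```bash
python3 - <<'E'
from h import *
P,R=pose();print(P,arm.state()['tool_rot'],arm.state()['joint_velocities'].round(2))
d=snap('wrist','w1.png')
i=cv2.imread('pics/w1.png');cv2.imwrite('pics/w1z.png',cv2.resize(i,None,fx=1.5,fy=1.5,interpolation=cv2.INTER_CUBIC))
E
```

```text
[ 0.56018148 -0.09097245  0.33066508] [-3.14078828e+00 -3.42651278e-04  1.58679995e+00] [-0.35  0.41 -0.46  0.    0.05  0.11]
```

View pics/w1z.png

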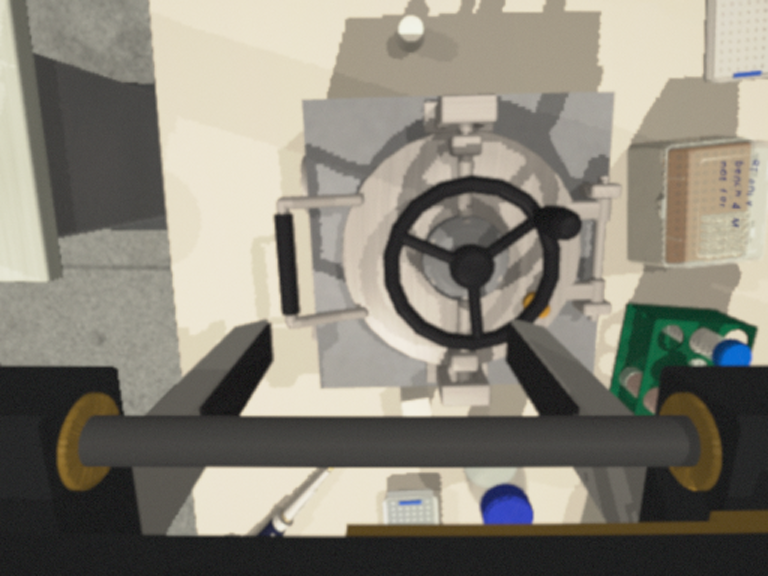

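```bash
python3 - <<'E'
from h import *
P,R=pose();print(P,arm.state()['joint_velocities'].round(3))
d=snap('wrist','w2.png'); 
g=cv2.cvtColor(d['img'],cv2.COLOR_RGB2HSV)[...,2]
m=((g<50)*255).astype(np.uint8); m[235:]=0
n,l,st,c=cv2.connectedComponentsWithStats(m)
for i in range(1,n):
    if st[i,4]>150: print(i,st[i],c[i])
cv2.imwrite('pics/m2.png',cv2.resize(m,None,fx=1.5,fy=1.5))
E
```

```text
[ 0.56167023 -0.09470475  0.32888956] [ 0.035 -0.024  0.068  0.021  0.027 -0.019]
1 [ 256  114  130  121 4452] [320.50539084 169.43216532]
2 [182 141  15  65 629] [189.48648649 172.57392687]
11 [164 217  16  18 161] [173.86956522 228.08695652]
```

View pics/m2.png

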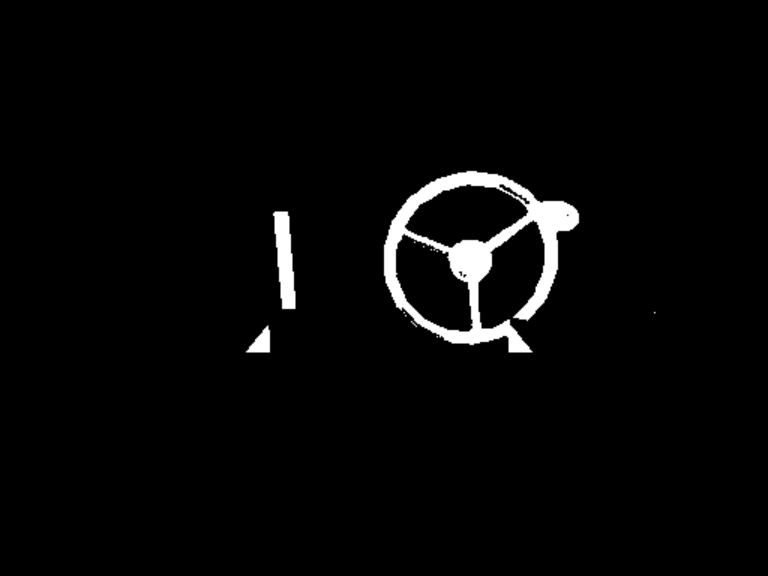

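```bash
python3 - <<'E'
from h import *
d=load('w2.png');t=load('top0.png');s=load('scene0.png')
T=lambda u,v:(t,180+(u+.5)/4-.5,90+(v+.5)/4-.5); S=lambda u,v:(s,160+(u+.5)/3-.5,100+(v+.5)/3-.5)
g=cv2.cvtColor(d['img'],cv2.COLOR_RGB2HSV)[...,2]
m=((g<50)*255).astype(np.uint8); m[212:]=0
n,l,st,c=cv2.connectedComponentsWithStats(m)
k=l[170,259]; 
W=(l==np.argmax([0]+[st[i,4] for i in range(1,n)])).astype(np.uint8)
cn=max(cv2.findContours(W,cv2.RETR_EXTERNAL,cv2.CHAIN_APPROX_NONE)[0],key=len)[:,0]
c0=np.array([314,171.]); 
w=[plane(d,*p,.194)[:2] for p in cn if p[1]<208 and not(p[0]>340 and p[1]<165)]
w=np.array(w); from scipy.optimize import least_squares
r=least_squares(lambda q:np.hypot(*(w-q[:2]).T)-q[2],[.62,-.095,.068],loss='soft_l1',f_scale=.001).x; print('wheel circle wrist@.194',r)
C=proj(d,[[r[0],r[1],.194]])[0]; print(C)
print('tri wheel',tri((d,*C),T(420,393),S(373,266)))
ct=(d,566/1.5,216/1.5)
print('crank top wrist@.255',plane(*ct,.25), 'tri',tri(ct,T(381,325),S(372,192)))
hm=(l==l[172,189]).astype(np.uint8); vs=np.where(hm)[0]; 
ys,xs=np.nonzero(hm); pf=np.polyfit(ys,xs,1); a=(d,np.polyval(pf,ys.min()),ys.min());b=(d,np.polyval(pf,ys.max()),ys.max())
A=plane(*a,.17);B=plane(*b,.17);print('handle wrist',A,B,A-B,(A+B)/2,'yaw',np.arctan2(-(A-B)[0],(A-B)[1]))
print(tri(a,T(382,551),S(268,344)),tri(b,T(467,551),S(330,373)))
mid=((a[1]+b[1])/2,(a[2]+b[2])/2)
print('mid',tri((d,*mid),T(424.5,551),S(299,358.5)))
for p in [(303,100),(613,93),(622,386-2),(322,386)]: print('cab',plane(load('w1.png'),p[0]/1.5,p[1]/1.5,.118))
E
```

```text
wheel circle wrist@.194 [ 0.62131554 -0.08529947  0.05831729]
[312.66495279 166.51824713]
tri wheel (array([ 0.62269809, -0.09126098,  0.19105947]), [0.005452452227671291, 0.004793058061727792, 0.0012843308885879632])
crank top wrist@.255 [ 0.67156292 -0.05400776  0.25      ] tri (array([ 0.67259825, -0.05449134,  0.24957131]), [0.0009210900859234205, 0.0014906616506614615, 0.000646535881251094])
handle wrist [ 0.47426518 -0.06008845  0.17      ] [ 0.4776097  -0.13934178  0.17      ] [-0.00334453  0.07925333  0.        ] [ 0.47593744 -0.09971512  0.17      ] yaw 0.042175446140451024
(array([ 0.4741781 , -0.06144299,  0.16676552]), [0.001256492830296078, 0.0025506348802738893, 0.0013689578366411258]) (array([ 0.4768597 , -0.14086491,  0.16868737]), [0.0011509665666700254, 0.002113555598756527, 0.0012220120820878554])
mid (array([ 0.47565619, -0.10101711,  0.16710301]), [0.001724201753693625, 0.0023385159359776415, 0.000664818185415201])
cab [0.48347676 0.03463002 0.118     ]
cab [0.75027482 0.04502134 0.118     ]
cab [ 0.79295826 -0.22550025  0.118     ]
cab [ 0.49538924 -0.23201924  0.118     ]
```

```bash
python3 - <<'E'
from h import *
from scipy.optimize import least_squares
d=load('w2.png');t=load('top0.png');s=load('scene0.png')
g=cv2.cvtColor(d['img'],cv2.COLOR_RGB2HSV)[...,2]
m=((g<50)*255).astype(np.uint8); m[235:]=0
cn=max(cv2.findContours(m,cv2.RETR_EXTERNAL,cv2.CHAIN_APPROX_NONE)[0],key=len)[:,0]
w=np.array([plane(d,*p,.196)[:2] for p in cn if not(p[0]>335 and p[1]<158) and not(p[1]>205 and p[0]>325)])
r=least_squares(lambda q:np.hypot(*(w-q[:2]).T)-q[2],[.62,-.095,.068],loss='soft_l1',f_scale=.001).x; print(r)
C=proj(d,[[r[0],r[1],.196]])[0]
T=lambda u,v:(t,180+(u+.5)/4-.5,90+(v+.5)/4-.5); S=lambda u,v:(s,160+(u+.5)/3-.5,100+(v+.5)/3-.5)
print(tri((d,*C),T(420,393),S(373,266)))
E
```

```text
[ 0.61772543 -0.09061007  0.06148694]
(array([ 0.62016096, -0.09350554,  0.19438374]), [0.003297049965141316, 0.002825930184722426, 0.0005450584551218849])
```

```bash
python3 - <<'E'
from h import *
from scipy.optimize import least_squares
d=load('w2.png');t=load('top0.png');s=load('scene0.png')
g=cv2.cvtColor(d['img'],cv2.COLOR_RGB2HSV)[...,2]
m=((g<60)*255).astype(np.uint8); m[235:]=0
cn=max(cv2.findContours(m,cv2.RETR_EXTERNAL,cv2.CHAIN_APPROX_NONE)[0],key=len)[:,0]
w=np.array([plane(d,*p,.194)[:2] for p in cn if not(p[0]>335 and p[1]<158) and not(p[1]>205 and p[0]>325)])
c=np.array([.62,-.094])
for _ in range(5):
    rr=np.hypot(*(w-c).T); k=w[rr>.060]; r=least_squares(lambda q:np.hypot(*(k-q[:2]).T)-q[2],[*c,.068],loss='soft_l1',f_scale=.001).x; c=r[:2]
print(r,len(k))
C=proj(d,[[r[0],r[1],.194]])[0]
T=lambda u,v:(t,180+(u+.5)/4-.5,90+(v+.5)/4-.5); S=lambda u,v:(s,160+(u+.5)/3-.5,100+(v+.5)/3-.5)
print(tri((d,*C),T(420,393),S(373,266)))
E
```

```text
[ 0.6225255  -0.09351419  0.06604642] 246
(array([ 0.62187727, -0.09420176,  0.19415982]), [0.0009482621536064718, 0.001605435646944894, 0.0011081740746244743])
```

```bash
python3 - <<'E'
from h import *
P,R=pose();R1=Ro.from_euler('xyz',[np.pi,0,1.612]).as_matrix()
print(P,arm.state()['tool_rot'])
o,Pe,Re=rows(P,R,[.671,-.056,.325],R1,7,1);show(o)
o,Pe,Re=rows(Pe,Re,[.671,-.056,.215],R1,8,1);show(o);print(Pe)
E
```

```text
[ 0.56062483 -0.0926055   0.3288099 ] [-3.13828244e+00 -1.71407482e-04  1.58460909e+00]
[[1,0.2,0.63,0.02,0.0,0.0,-0.04],[1,0.2,0.64,0.02,-0.01,0.0,-0.04],[1,0.19,0.63,0.02,0.0,0.0,-0.04],[1,0.19,0.64,0.02,-0.01,0.0,-0.04],[1,0.19,0.64,0.02,0.0,0.0,-0.03],[1,0.19,0.64,0.02,-0.01,0.0,-0.04],[1,0.19,0.63,0.02,0.0,0.0,-0.03]]
[[1,0.0,0.0,0.55,0.0,0.0,0.0],[1,0.0,0.0,0.55,0.0,0.0,0.0],[1,0.0,0.0,0.55,0.0,0.0,0.0],[1,0.0,0.0,0.55,0.0,0.0,0.0],[1,0.0,0.0,0.55,0.0,0.0,0.0],[1,0.0,0.0,0.55,0.0,0.0,0.0],[1,0.0,0.0,0.55,0.0,0.0,0.0],[1,0.0,0.0,0.55,0.0,0.0,0.0]]
[ 0.67093235 -0.05594175  0.21509846]
```

Call:
jog_arm:
  moves:
    - [1,0.2,0.63,0.02,0,0,-0.04]
    - [1,0.2,0.63,0.02,0,0,-0.04]
    - [1,0.2,0.63,0.02,0,0,-0.04]
    - [1,0.19,0.64,0.02,0,0,-0.04]
    - [1,0.19,0.64,0.02,0,0,-0.04]
    - [1,0.19,0.64,0.02,0,0,-0.04]
    - [1,0.19,0.64,0.02,0,0,-0.03]
    - [1,0,0,0.5,0,0,0]
    - [1,0,0,0.5,0,0,0]
    - [1,0,0,0,0,0,0]

```text
time_s: 3.58
position: [0.6691, -0.0513, 0.2991]
tool_rot: [-3.135, -0.002, 1.619]
force: [-0.5, 0.9, -0.2]
opening: 0.0942
```

```bash
python3 - <<'E'
from h import *
P,R=pose();s=arm.state();print(P,s['tool_rot'],s['joint_velocities'].round(3))
d=snap('wrist','w3.png')
g=cv2.resize(d['img'][...,::-1],None,fx=1.5,fy=1.5,interpolation=cv2.INTER_CUBIC);
for p in proj(d,[[.671,-.056,.258],[.671,-.056,.233],[.622,-.094,.194]]): cv2.circle(g,tuple(int(x*1.5) for x in p),3,(0,0,255),-1)
cv2.imwrite('pics/w3z.png',g); print(arm.state()['position'])
E
```

```text
[ 0.66912282 -0.051315    0.29906917] [-3.13548610e+00 -1.69715275e-03  1.61874002e+00] [-0.008 -0.01  -0.035 -0.003  0.033  0.   ]
[ 0.66916556 -0.05157392  0.3005729 ]
```

View pics/w3z.png

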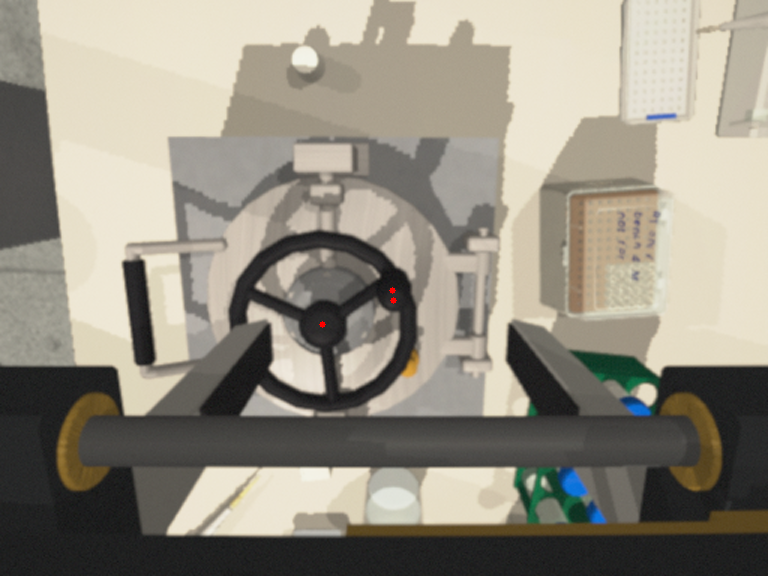

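Call:
jog_arm:
  moves:
    - [1,-0.18,0.07,0.5,0,0,0]
    - [1,0,0,0.7,0,0,0]
    - [1,0,0,0.7,0,0,0]
    - [1,0,0,0.7,0,0,0]
    - [1,0,0,0.7,0,0,0]
    - [1,0,0,0,0,0,0]
    - [1,0,0,0,0,0,0]

```text
time_s: 4.22
position: [0.6713, -0.0566, 0.2202]
tool_rot: [-3.14, -0.001, 1.617]
force: [0.6, 0.8, -0.4]
opening: 0.0939
```

```bash
python3 - <<'E'
from h import *
s=arm.state();print(s['position'],s['tool_rot'],s['joint_velocities'].round(3),s['force'])
d=snap('wrist','w4.png')
g=cv2.resize(d['img'][...,::-1],None,fx=1.5,fy=1.5,interpolation=cv2.INTER_CUBIC);
cv2.imwrite('pics/w4z.png',g)
E
```

```text
[ 0.67132321 -0.05663818  0.22015375] [-3.14020381e+00 -5.29219365e-04  1.61737545e+00] [-0.001 -0.015 -0.054  0.     0.001 -0.001] [ 0.63842659  0.78150268 -0.41454037]
```

View pics/w4z.png

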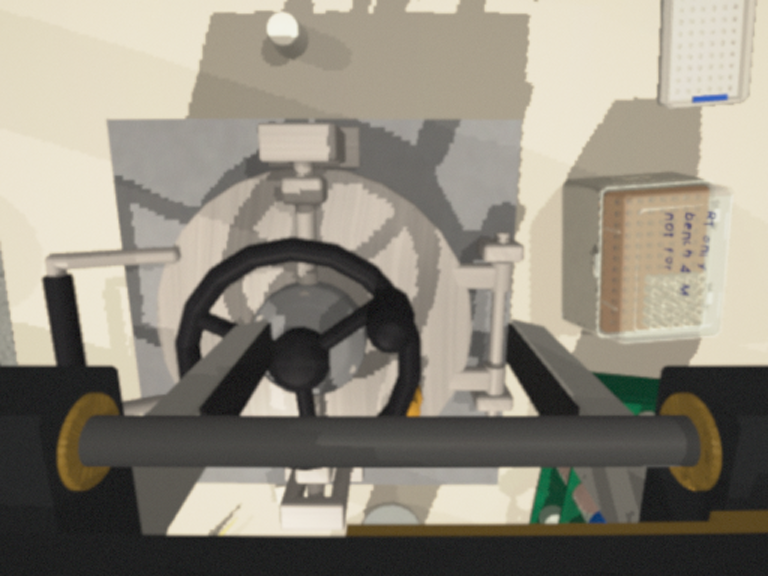

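Call:
jog_arm:
  moves:
    - [0,0,0,0.2,0,0,0]
    - [-0.4,0,0,0,0,0,0]
    - [-0.8,0,0,0,0,0,0]
    - [-0.8,0,0,0,0,0,0]
    - [-0.8,0,0,0,0,0,0]
    - [-0.8,0,0,0,0,0,0]
    - [-0.8,0,0,0,0,0,0]
    - [-0.8,0,0,0,0,0,0]
    - [-0.8,0,0,0,0,0,0]

```text
time_s: 5.02
position: [0.672, -0.0569, 0.2152]
tool_rot: [-3.142, -0.0, 1.617]
force: [0.1, 0.6, 0.4]
opening: 0.0374
```

Call:
jog_arm:
  moves:
    - [-1,0,0,0,0,0,0]
    - [-1,0,0,0,0,0,0]
    - [-1,0,0,0,0,0,0]
    - [-1,0,0,0,0,0,0]
    - [-1,0,0,0,0,0,0]
    - [-1,0,0,0,0,0,0]

```text
time_s: 5.52
position: [0.6718, -0.0569, 0.215]
tool_rot: [-3.141, -0.0, 1.617]
force: [0.4, -0.0, -0.8]
opening: 0.011
```

Call:
jog_arm:
  moves:
    - [-1,0,0,0,0,0,0]

```text
time_s: 5.6
position: [0.6718, -0.057, 0.2149]
tool_rot: [-3.141, -0.0, 1.617]
force: [-0.5, 0.2, -1.1]
opening: 0.0109
```

```bash
python3 - <<'E'
from h import *
s=arm.state();print(s['opening'],s['position'],s['force'])
d=snap('wrist','w5.png')
cv2.imwrite('pics/w5z.png',cv2.resize(d['img'][...,::-1],None,fx=1.5,fy=1.5,interpolation=cv2.INTER_CUBIC))
d=snap('scene','s5.png')
cv2.imwrite('pics/s5z.png',cv2.resize(d['img'][100:270,200:400,::-1],None,fx=3.5,fy=3.5,interpolation=cv2.INTER_CUBIC))
E
```

```text
0.010924281579504088 [ 0.67175181 -0.05695774  0.21493901] [-0.51443009  0.159974   -1.13063628]
```

View pics/w5z.png

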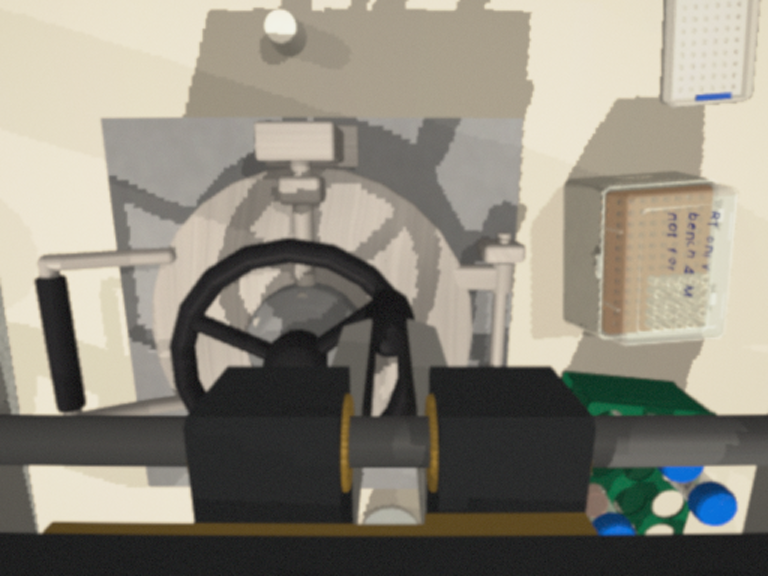

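View pics/s5z.png

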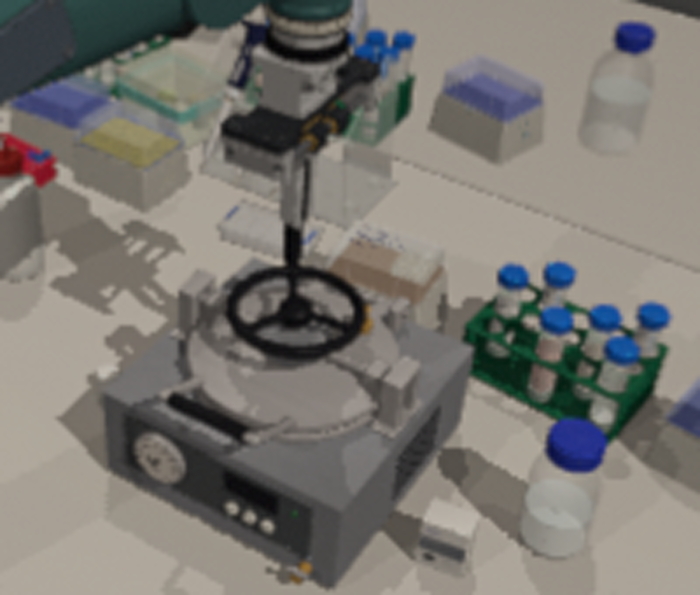

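```bash
python3 - <<'E'
from h import *
d=load('w5.png'); z=6;x0,y0=215,180
g=cv2.resize(d['img'][y0:y0+100,x0:x0+100,::-1],None,fx=z,fy=z,interpolation=cv2.INTER_CUBIC)
g=cv2.convertScaleAbs(g,alpha=1.8,beta=20)
for p,c in [((.6718,-.057,.215),(0,0,255)),((.6718,-.057,.234),(0,255,0)),((.671,-.056,.258),(255,0,0)),((.671,-.056,.2),(255,255,0))]:
    q=proj(d,[p])[0]; print(p,q); cv2.circle(g,(int((q[0]-x0)*z),int((q[1]-y0)*z)),4,c,-1)
cv2.imwrite('pics/w5y.png',g)
E
```

```text
(0.6718, -0.057, 0.215) [259.92177094 209.30807939]
(0.6718, -0.057, 0.234) [259.94145707 217.73092506]
(0.671, -0.056, 0.258) [258.6957827  229.10359718]
(0.671, -0.056, 0.2) [258.92907509 202.26823474]
```

View pics/w5y.png

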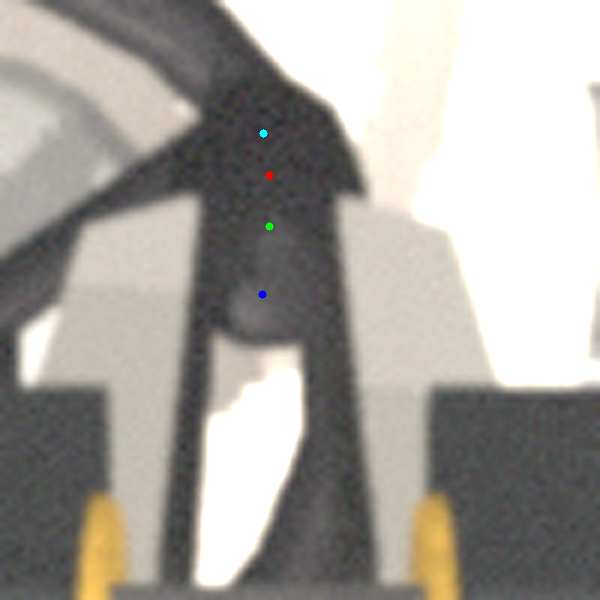

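```bash
cat > arc.py <<'E'
from h import *
import sys
def arc(ph0,ph1,n,C=(.622,-.094),r=.062,yaw=1.617,P=None):
    ph=np.radians(np.linspace(ph0,ph1,n+1)); R=Ro.from_euler('xyz',[np.pi,0,yaw]).as_matrix()
    P=np.array([C[0]+r*np.cos(ph[0]),C[1]+r*np.sin(ph[0]),0]) if P is None else np.array(P,float);P[2]=0
    out=[]
    for a in ph[1:]:
        T=np.array([C[0]+r*np.cos(a),C[1]+r*np.sin(a),0])
        q=np.round((R.T@(T-P))/.025,2)[:2]; P=P+R@np.array([*q*.025,0]); out.append([-1,float(q[0]),float(q[1]),0,0,0,0])
    return out,P
E
python3 - <<'E'
from arc import *
o,P=arc(36.6,422.4,48);show(o)
E
```

```text
[[-1,0.27,-0.21,0,0,0,0],[-1,0.25,-0.25,0,0,0,0],[-1,0.2,-0.29,0,0,0,0],[-1,0.16,-0.3,0,0,0,0],[-1,0.12,-0.33,0,0,0,0],[-1,0.07,-0.34,0,0,0,0],[-1,0.02,-0.35,0,0,0,0],[-1,-0.02,-0.34,0,0,0,0],[-1,-0.07,-0.34,0,0,0,0],[-1,-0.13,-0.33,0,0,0,0]]
[[-1,-0.16,-0.3,0,0,0,0],[-1,-0.21,-0.28,0,0,0,0],[-1,-0.24,-0.25,0,0,0,0],[-1,-0.28,-0.21,0,0,0,0],[-1,-0.3,-0.18,0,0,0,0],[-1,-0.32,-0.12,0,0,0,0],[-1,-0.34,-0.08,0,0,0,0],[-1,-0.35,-0.04,0,0,0,0],[-1,-0.34,0.02,0,0,0,0],[-1,-0.34,0.06,0,0,0,0]]
[[-1,-0.33,0.12,0,0,0,0],[-1,-0.31,0.15,0,0,0,0],[-1,-0.29,0.2,0,0,0,0],[-1,-0.25,0.24,0,0,0,0],[-1,-0.22,0.27,0,0,0,0],[-1,-0.18,0.29,0,0,0,0],[-1,-0.14,0.32,0,0,0,0],[-1,-0.09,0.34,0,0,0,0],[-1,-0.04,0.34,0,0,0,0],[-1,0.0,0.35,0,0,0,0]]
[[-1,0.06,0.35,0,0,0,0],[-1,0.1,0.33,0,0,0,0],[-1,0.15,0.31,0,0,0,0],[-1,0.19,0.29,0,0,0,0],[-1,0.23,0.26,0,0,0,0],[-1,0.26,0.23,0,0,0,0],[-1,0.3,0.19,0,0,0,0],[-1,0.31,0.14,0,0,0,0],[-1,0.33,0.1,0,0,0,0],[-1,0.35,0.06,0,0,0,0]]
[[-1,0.35,-0.0,0,0,0,0],[-1,0.34,-0.05,0,0,0,0],[-1,0.34,-0.09,0,0,0,0],[-1,0.31,-0.14,0,0,0,0],[-1,0.3,-0.18,0,0,0,0],[-1,0.27,-0.22,0,0,0,0],[-1,0.23,-0.26,0,0,0,0],[-1,0.2,-0.29,0,0,0,0]]
```

Call:
jog_arm:
  moves:
    - [-1,0.27,-0.21,0,0,0,0]
    - [-1,0.25,-0.25,0,0,0,0]
    - [-1,0.2,-0.29,0,0,0,0]
    - [-1,0,0,0,0,0,0]

```text
time_s: 6.03
position: [0.6503, -0.0392, 0.2157]
tool_rot: [-3.14, 0.001, 1.618]
force: [-3.3, -1.9, 0.9]
opening: 0.0101
```

```bash
python3 - <<'E'
from h import *
s=arm.state();print(s['opening'],s['position'],s['force'])
d=snap('wrist','w6.png'); z=1.5
cv2.imwrite('pics/w6z.png',cv2.convertScaleAbs(cv2.resize(d['img'][...,::-1],None,fx=z,fy=z,interpolation=cv2.INTER_CUBIC),alpha=1.5,beta=15))
E
```

```text
0.010121301006090063 [ 0.6503115  -0.03920709  0.2156963 ] [-3.31919173 -1.86549304  0.90706621]
```

View pics/w6z.png

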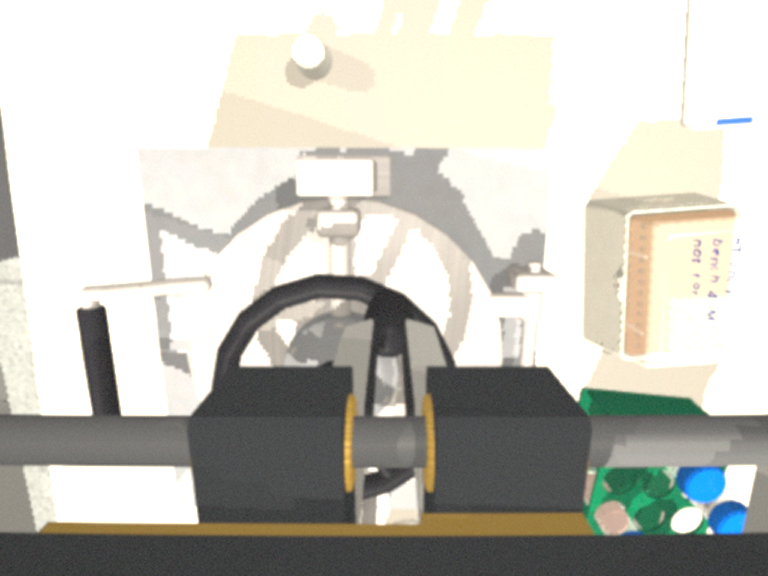

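Call:
jog_arm:
  moves:
    - [0,0,0,0,0,0,0]
    - [0,0,0,0,0,0,0]
    - [0,0,0,0,0,0,0]
    - [0,0,0,0,0,0,0]
    - [0,0,0,0,0,0,0]
    - [0,0,0,0,0,0,0]

```text
time_s: 6.58
position: [0.6526, -0.0397, 0.215]
tool_rot: [3.141, -0.0, 1.617]
force: [-0.7, 0.6, -0.0]
opening: 0.0456
```

```bash
python3 - <<'E'
from h import *
s=arm.state();print(s['opening'],s['position'],s['force'])
d=snap('wrist','w7.png'); z=1.5
cv2.imwrite('pics/w7z.png',cv2.convertScaleAbs(cv2.resize(d['img'][130:260,160:360,::-1],None,fx=4,fy=4,interpolation=cv2.INTER_CUBIC),alpha=1.7,beta=25))
d=snap('top','t7.png');cv2.imwrite('pics/t7z.png',cv2.resize(d['img'][90:240,180:350,::-1],None,fx=4,fy=4,interpolation=cv2.INTER_CUBIC))
E
```

```text
0.045614985132760924 [ 0.65261609 -0.03966078  0.21501888] [-0.6878951   0.64678622 -0.03901296]
```

View pics/w7z.png

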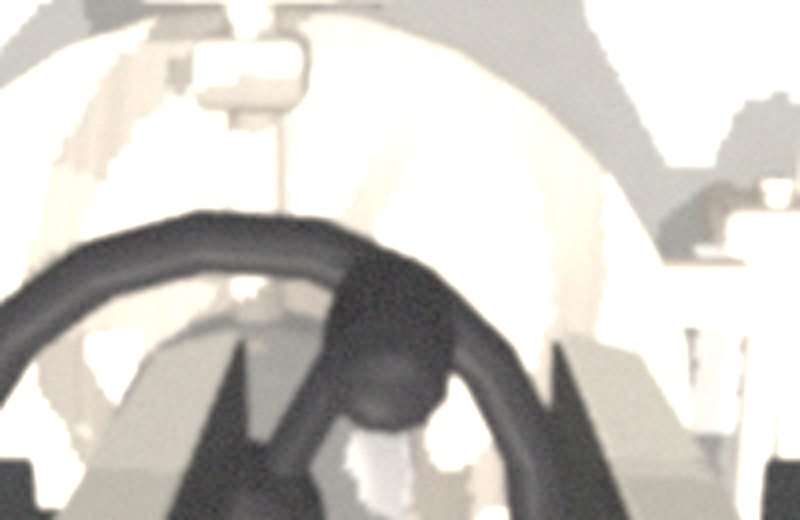

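View pics/t7z.png

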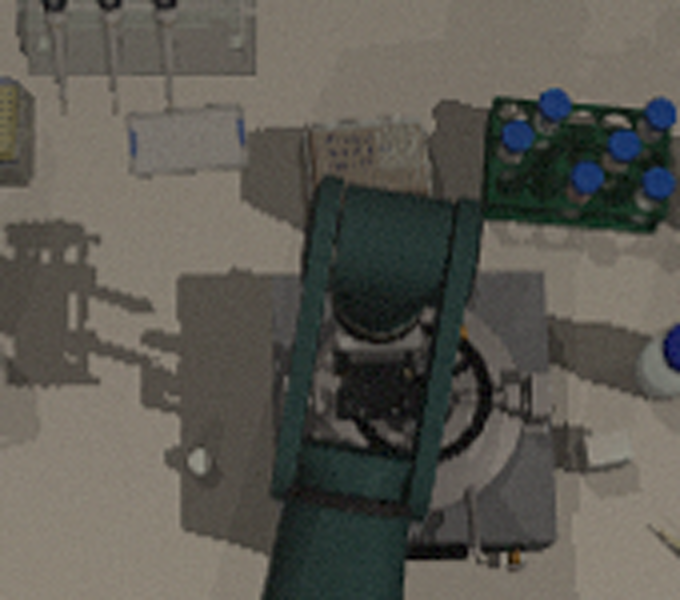

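```bash
python3 - <<'E'
from h import *
d=load('w7.png'); f=lambda u,v:(d,160+u/4,130+v/4)
print(proj(d,[[.6526,-.0397,.215],[.6526,-.0317,.215],[.6526+.023,-.0317,.215],[.6526,-.0397,.234]]))
for u,v,z in [(390,310,.233),(390,300,.233),(390,330,.233),(388,395,.256),(388,428,.25)]: print(v,z,plane(*f(u,v),z))
print(proj(d,[[.6526,-.0397,.234]])*4-[640,520])
E
```

```text
[[259.83304642 209.26758967]
 [260.35112481 198.60190431]
 [292.32648974 200.02831781]
 [259.86678935 217.67582389]]
310 0.233 [ 0.6507197  -0.03302549  0.233     ]
300 0.233 [ 0.65064251 -0.03130229  0.233     ]
330 0.233 [ 0.65087496 -0.03649208  0.233     ]
395 0.256 [ 0.65084154 -0.03932401  0.256     ]
428 0.25 [ 0.65113727 -0.04700667  0.25      ]
[[399.46715739 350.70329556]]
```

```bash
python3 - <<'E'
from h import *
s=arm.state();print(s['position'])
d=snap('scene','s8.png'); x0,y0=250,140;z=8
g=cv2.convertScaleAbs(cv2.resize(d['img'][y0:y0+70,x0:x0+80,::-1],None,fx=z,fy=z,interpolation=cv2.INTER_CUBIC),alpha=1.6,beta=15)
p=np.array(s['position'])
for q,c in [(p,(0,0,255)),(p+[0,0,.035],(0,255,0)),(np.array([.651,-.039,.258]),(255,0,0)),(np.array([.651,-.039,.2]),(255,255,0))]:
    u=proj(d,[q])[0]; print(q,u); cv2.circle(g,(int((u[0]-x0+.5)*z),int((u[1]-y0+.5)*z)),4,c,-1)
cv2.imwrite('pics/s8z.png',g)
E
```

```text
[ 0.65255016 -0.03975917  0.21505477]
[ 0.65255016 -0.03975917  0.21505477] [276.53789819 173.0611538 ]
[ 0.65255016 -0.03975917  0.25005477] [276.91369107 164.74882213]
[ 0.651 -0.039  0.258] [276.55130633 162.94814033]
[ 0.651 -0.039  0.2  ] [275.94470136 176.67426017]
```

View pics/s8z.png

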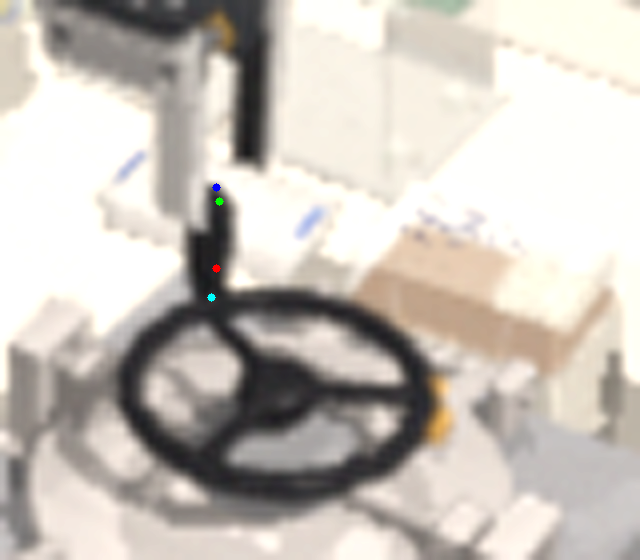

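Call:
jog_arm:
  moves:
    - [0,0.03,-0.07,0.3,0,0,0]
    - [0,0,0,0.3,0,0,0]
    - [0,0,0,0.3,0,0,0]
    - [0,0,0,0.3,0,0,0]
    - [0,0,0,0,0,0,0]

```text
time_s: 7.15
position: [0.6493, -0.039, 0.1819]
tool_rot: [-3.137, -0.001, 1.617]
force: [0.7, 0.3, 0.8]
opening: 0.0469
```

```bash
python3 - <<'E'
from h import *
s=arm.state();print(s['position'],s['force'])
d=snap('scene','s9.png'); x0,y0=250,140;z=8
g=cv2.convertScaleAbs(cv2.resize(d['img'][y0:y0+70,x0:x0+80,::-1],None,fx=z,fy=z,interpolation=cv2.INTER_CUBIC),alpha=1.6,beta=15)
cv2.imwrite('pics/s9z.png',g)
d=snap('wrist','w9.png')
cv2.imwrite('pics/w9z.png',cv2.convertScaleAbs(cv2.resize(d['img'][130:260,160:360,::-1],None,fx=4,fy=4,interpolation=cv2.INTER_CUBIC),alpha=1.7,beta=25))
E
```

```text
[ 0.6492985  -0.03895422  0.18193203] [0.69472535 0.285788   0.77150417]
```

View pics/s9z.png

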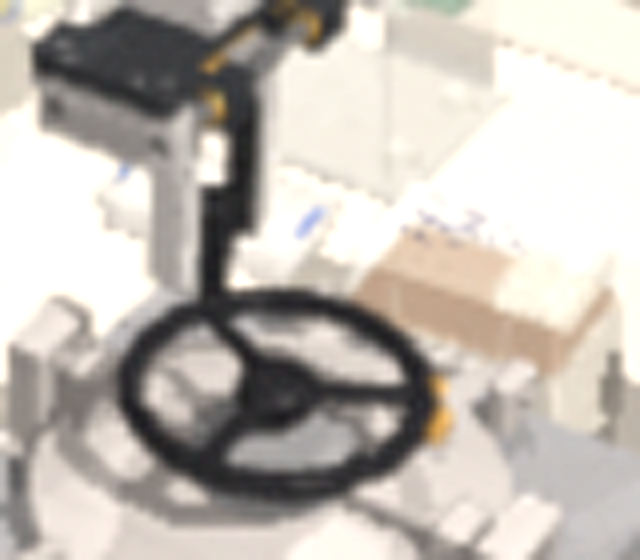

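View pics/w9z.png

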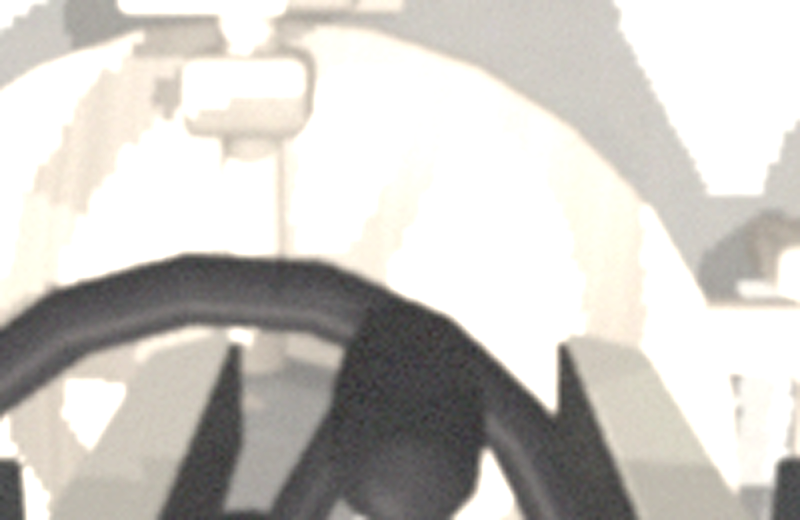

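Call:
jog_arm:
  moves:
    - [-0.5,0,0.05,0.2,0,0,0]
    - [-1,0,0,0,0,0,0]
    - [-1,0,0,0,0,0,0]
    - [-1,0,0,0,0,0,0]
    - [-1,0,0,0,0,0,0]
    - [-1,0,0,0,0,0,0]
    - [-1,0,0,0,0,0,0]

```text
time_s: 7.83
position: [0.6518, -0.0392, 0.1804]
tool_rot: [3.142, 0.0, 1.617]
force: [-0.2, -0.1, -0.5]
opening: 0.022
```

```bash
python3 - <<'E'
from arc import *
p=arm.state()['position'];print(p)
o,P=arc(61.5,61.5+320,40,P=[.6516,-.0395,0]);show(o);print(P)
E
```

```text
[ 0.65178254 -0.03922313  0.18038836]
[[-1,0.16,-0.31,0,0,0,0],[-1,0.11,-0.33,0,0,0,0],[-1,0.07,-0.33,0,0,0,0],[-1,0.02,-0.35,0,0,0,0],[-1,-0.03,-0.35,0,0,0,0],[-1,-0.08,-0.33,0,0,0,0],[-1,-0.12,-0.33,0,0,0,0],[-1,-0.17,-0.3,0,0,0,0],[-1,-0.21,-0.28,0,0,0,0],[-1,-0.24,-0.24,0,0,0,0]]
[[-1,-0.28,-0.21,0,0,0,0],[-1,-0.3,-0.17,0,0,0,0],[-1,-0.32,-0.12,0,0,0,0],[-1,-0.34,-0.08,0,0,0,0],[-1,-0.34,-0.03,0,0,0,0],[-1,-0.35,0.01,0,0,0,0],[-1,-0.34,0.07,0,0,0,0],[-1,-0.33,0.11,0,0,0,0],[-1,-0.3,0.16,0,0,0,0],[-1,-0.29,0.2,0,0,0,0]]
[[-1,-0.25,0.23,0,0,0,0],[-1,-0.22,0.27,0,0,0,0],[-1,-0.18,0.3,0,0,0,0],[-1,-0.14,0.31,0,0,0,0],[-1,-0.09,0.34,0,0,0,0],[-1,-0.04,0.34,0,0,0,0],[-1,0.01,0.35,0,0,0,0],[-1,0.05,0.34,0,0,0,0],[-1,0.1,0.33,0,0,0,0],[-1,0.14,0.31,0,0,0,0]]
[[-1,0.19,0.29,0,0,0,0],[-1,0.23,0.27,0,0,0,0],[-1,0.26,0.22,0,0,0,0],[-1,0.29,0.19,0,0,0,0],[-1,0.31,0.15,0,0,0,0],[-1,0.33,0.1,0,0,0,0],[-1,0.34,0.06,0,0,0,0],[-1,0.35,0.0,0,0,0,0],[-1,0.34,-0.04,0,0,0,0],[-1,0.34,-0.09,0,0,0,0]]
[ 6.79595898e-01 -7.12408207e-02  3.24531402e-18]
```

Call:
jog_arm:
  moves:
    - [-1,0.16,-0.31,0,0,0,0]
    - [-1,0.11,-0.33,0,0,0,0]
    - [-1,0.07,-0.33,0,0,0,0]
    - [-1,0.02,-0.35,0,0,0,0]
    - [-1,-0.03,-0.35,0,0,0,0]
    - [-1,-0.08,-0.33,0,0,0,0]
    - [-1,-0.12,-0.33,0,0,0,0]
    - [-1,-0.17,-0.3,0,0,0,0]
    - [-1,-0.21,-0.28,0,0,0,0]
    - [-1,-0.24,-0.24,0,0,0,0]

```text
time_s: 8.67
position: [0.5745, -0.0555, 0.1804]
tool_rot: [3.137, 0.001, 1.617]
force: [7.3, -2.8, -2.4]
opening: 0.0215
```

Call:
jog_arm:
  moves:
    - [-1,-0.28,-0.21,0,0,0,0]
    - [-1,-0.3,-0.17,0,0,0,0]
    - [-1,-0.32,-0.12,0,0,0,0]
    - [-1,-0.34,-0.08,0,0,0,0]
    - [-1,-0.34,-0.03,0,0,0,0]
    - [-1,-0.35,0.01,0,0,0,0]
    - [-1,-0.34,0.07,0,0,0,0]
    - [-1,-0.33,0.11,0,0,0,0]
    - [-1,-0.3,0.16,0,0,0,0]
    - [-1,-0.29,0.2,0,0,0,0]

```text
time_s: 9.5
position: [0.5758, -0.1345, 0.1803]
tool_rot: [-3.141, -0.002, 1.618]
force: [1.2, 3.8, -0.2]
opening: 0.0217
```

```bash
python3 - <<'E'
from h import *
s=arm.state();print(s['position'],s['force'],s['opening'])
d=snap('wrist','w10.png')
cv2.imwrite('pics/w10z.png',cv2.resize(d['img'][...,::-1],None,fx=1.5,fy=1.5,interpolation=cv2.INTER_CUBIC))
E
```

```text
[ 0.57576586 -0.13445934  0.18033652] [ 1.17432223  3.77347284 -0.15127524] 0.02168600537966755
```

View pics/w10z.png

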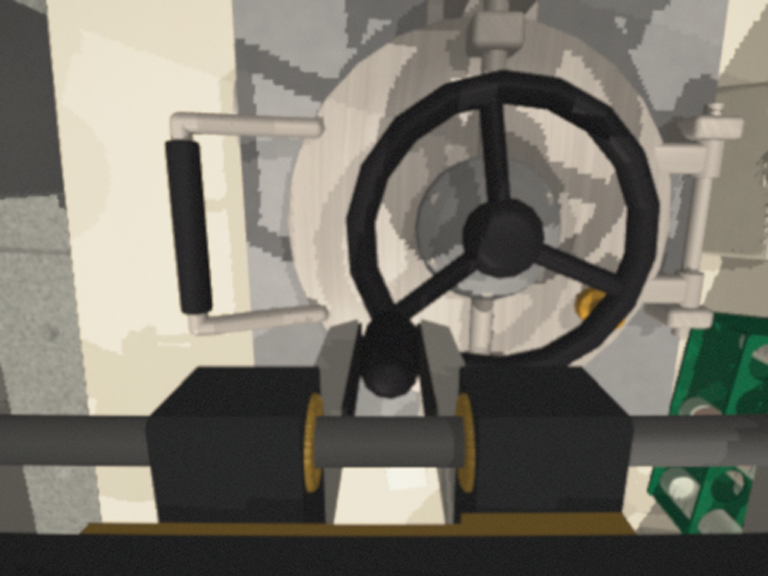

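Crank follows, firmly held between the fingers at (390,350). Continue.

Call:
jog_arm:
  moves:
    - [-1,-0.25,0.23,0,0,0,0]
    - [-1,-0.22,0.27,0,0,0,0]
    - [-1,-0.18,0.3,0,0,0,0]
    - [-1,-0.14,0.31,0,0,0,0]
    - [-1,-0.09,0.34,0,0,0,0]
    - [-1,-0.04,0.34,0,0,0,0]
    - [-1,0.01,0.35,0,0,0,0]
    - [-1,0.05,0.34,0,0,0,0]
    - [-1,0.1,0.33,0,0,0,0]
    - [-1,0.14,0.31,0,0,0,0]

```text
time_s: 10.38
position: [0.6554, -0.1471, 0.1803]
tool_rot: [3.141, 0.001, 1.616]
force: [-3.4, -0.2, 3.3]
opening: 0.0215
```

Call:
jog_arm:
  moves:
    - [-1,0.19,0.29,0,0,0,0]
    - [-1,0.23,0.27,0,0,0,0]
    - [-1,0.26,0.22,0,0,0,0]
    - [-1,0.29,0.19,0,0,0,0]
    - [-1,0.31,0.15,0,0,0,0]
    - [-1,0.33,0.1,0,0,0,0]
    - [-1,0.34,0.06,0,0,0,0]
    - [-1,0.35,0,0,0,0,0]
    - [-1,0.34,-0.04,0,0,0,0]
    - [-1,0.34,-0.09,0,0,0,0]

```text
time_s: 11.22
position: [0.68, -0.0696, 0.1803]
tool_rot: [3.141, -0.0, 1.618]
force: [0.5, -1.5, 3.5]
opening: 0.0212
```

```bash
python3 - <<'E'
from arc import *
s=arm.state();p=s['position'];print(p,s['force'],s['opening'], np.degrees(np.arctan2(p[1]+.094,p[0]-.622)))
o,P=arc(381.5,381.5+40,5);show(o)
E
```

```text
[ 0.67996797 -0.06958489  0.18030739] [ 0.5194997  -1.46807972  3.4976132 ] 0.02116545460903269 22.83999171558415
[[-1,0.32,-0.13,0,0,0,0],[-1,0.3,-0.18,0,0,0,0],[-1,0.27,-0.22,0,0,0,0],[-1,0.23,-0.25,0,0,0,0],[-1,0.2,-0.28,0,0,0,0]]
```

Call:
jog_arm:
  moves:
    - [-1,0.32,-0.13,0,0,0,0]
    - [-1,0.3,-0.18,0,0,0,0]
    - [-1,0.27,-0.22,0,0,0,0]
    - [-1,0.23,-0.25,0,0,0,0]
    - [-1,0.1,-0.14,0,0,0,0]

```text
time_s: 11.63
position: [0.6542, -0.0406, 0.1803]
tool_rot: [-3.141, -0.0, 1.618]
force: [0.7, -1.6, 3.5]
opening: 0.0219
```

Call:
jog_arm:
  moves:
    - [-1,0.08,-0.14,0,0,0,0]
    - [-1,0,0,0,0,0,0]

```text
time_s: 11.8
position: [0.6517, -0.0391, 0.1803]
tool_rot: [3.141, -0.0, 1.617]
force: [1.2, -0.0, 3.1]
opening: 0.022
```

Call:
jog_arm:
  moves:
    - [-1,0.06,-0.11,0,0,0,0]
    - [-1,0,0,0,0,0,0]

```text
time_s: 11.97
position: [0.6517, -0.0391, 0.1804]
tool_rot: [3.135, 0.002, 1.616]
force: [7.7, -2.5, 0.3]
opening: 0.0216
```

Call:
jog_arm:
  moves:
    - [-1,0.05,-0.1,0,0,0,0]
    - [-1,0,0,0,0,0,0]
    - [-1,0,0,0,0,0,0]

```text
time_s: 12.22
position: [0.6517, -0.0391, 0.1804]
tool_rot: [3.13, 0.003, 1.616]
force: [14.4, -3.6, 0.0]
opening: 0.0216
```

Call:
jog_arm:
  moves:
    - [-1,-0.11,0.2,0,0,0,0]
    - [-0.2,0,0,0,0,0,0]
    - [-0.1,0,0,0,0,0,0]
    - [-0.05,0,0,0,0,0,0]
    - [0,0,0,0,0,0,0]
    - [0,0,0,0,0,0,0]

```text
time_s: 12.72
position: [0.6509, -0.0394, 0.1794]
tool_rot: [-3.14, -0.0, 1.617]
force: [-0.3, 0.4, 0.1]
opening: 0.0464
```

Call:
jog_arm:
  moves:
    - [0,0,0,-0.5,0,0,0]
    - [0,0,0,-0.8,0,0,0]
    - [0,0,0,-0.8,0,0,0]
    - [0,0,0,-0.8,0,0,0]
    - [0,0,0,-0.3,0,0,0]
    - [0,0,0,0,0,0,0]

```text
time_s: 13.22
position: [0.6527, -0.0397, 0.2641]
tool_rot: [3.135, 0.001, 1.617]
force: [-0.4, -0.2, -0.1]
opening: 0.0468
```

```bash
python3 - <<'E'
from h import *
P,R=pose();print(P,arm.state()['force'],arm.state()['opening'])
R1=Ro.from_euler('xyz',[np.pi,0,1.613]).as_matrix()
o,Pe,Re=rows(P,R,[.476,-.101,.26],R1,10,0);show(o)
d=snap('wrist','w11.png')
cv2.imwrite('pics/w11z.png',cv2.resize(d['img'][...,::-1],None,fx=1.5,fy=1.5,interpolation=cv2.INTER_CUBIC))
E
```

```text
[ 0.652704   -0.03971217  0.26414206] [-0.38571778 -0.19803167 -0.10782775] 0.046761835858478706
[[0,-0.21,-0.72,0.01,0.01,0.0,0.0],[0,-0.21,-0.72,0.01,0.01,0.0,0.0],[0,-0.21,-0.72,0.01,0.01,0.0,0.0],[0,-0.21,-0.72,0.02,0.0,0.0,0.01],[0,-0.21,-0.72,0.02,0.01,0.0,0.0],[0,-0.22,-0.71,0.01,0.0,0.0,0.01],[0,-0.21,-0.72,0.02,0.01,0.0,0.0],[0,-0.22,-0.71,0.02,0.0,0.0,0.01],[0,-0.22,-0.72,0.01,0.01,0.01,0.0],[0,-0.21,-0.71,0.02,0.0,0.0,0.01]]
```

View pics/w11z.png

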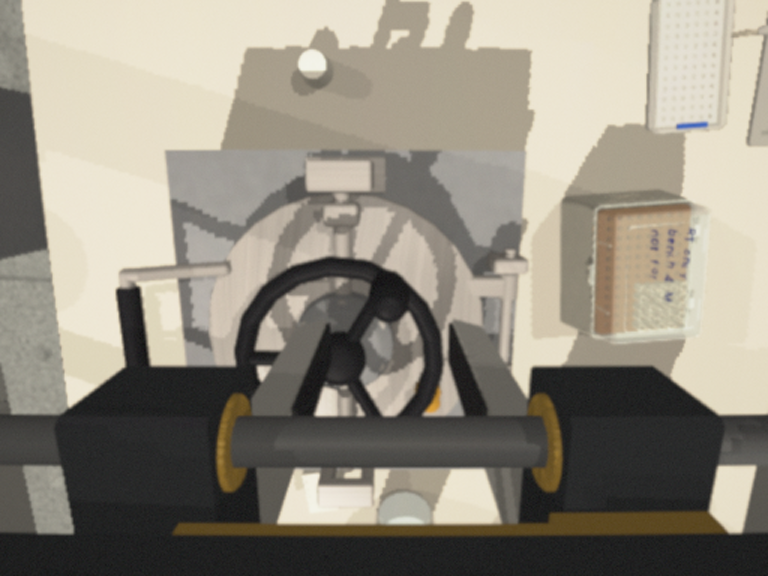

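Call:
jog_arm:
  moves:
    - [0,-0.21,-0.72,0,0,0,0]
    - [0,-0.21,-0.72,0,0,0,0]
    - [0,-0.21,-0.72,0,0,0,0]
    - [0,-0.21,-0.72,0,0,0,0]
    - [0,-0.21,-0.72,0,0,0,0]
    - [0,-0.21,-0.72,0,0,0,0]
    - [0,-0.21,-0.72,0,0,0,0]
    - [0,-0.21,-0.72,0,0,0,0.02]
    - [0,-0.21,-0.71,0,0,0,0.02]
    - [0,-0.22,-0.71,0,0,0,0]

```text
time_s: 14.1
position: [0.473, -0.1004, 0.2581]
tool_rot: [-3.138, -0.001, 1.613]
force: [-0.4, -0.2, -0.3]
opening: 0.0469
```

Call:
jog_arm:
  moves:
    - [0,0,0,0.7,0,0,0]
    - [0,0,0,0.7,0,0,0]
    - [0,0,0,0.7,0,0,0]
    - [0,0,0,0.5,0,0,0]
    - [0,0,0,0,0,0,0]
    - [0,0,0,0,0,0,0]

```text
time_s: 14.6
position: [0.4739, -0.1002, 0.1937]
tool_rot: [-3.139, -0.001, 1.613]
force: [-0.8, -0.2, 1.2]
opening: 0.0469
```

```bash
python3 - <<'E'
from h import *
s=arm.state();print(s['position'],s['tool_rot'],s['force'],s['joint_velocities'].round(3))
d=snap('wrist','w12.png')
g=cv2.resize(d['img'][...,::-1],None,fx=1.5,fy=1.5,interpolation=cv2.INTER_CUBIC)
p=s['position']
for q in [(.4757,-.1007,.168),(p[0],p[1],.168)]:
    u=proj(d,[q])[0]*1.5; print(u); cv2.circle(g,tuple(int(a) for a in u),3,(0,0,255),-1)
cv2.imwrite('pics/w12z.png',g)
E
```

```text
[ 0.47387467 -0.10015718  0.19371912] [-3.13860642e+00 -1.27689068e-03  1.61300101e+00] [-0.83405172 -0.23659734  1.19970463] [ 0.001 -0.014 -0.053  0.     0.004 -0.001]
[393.24130602 300.85550638]
[389.87860457 299.73741343]
```

View pics/w12z.png

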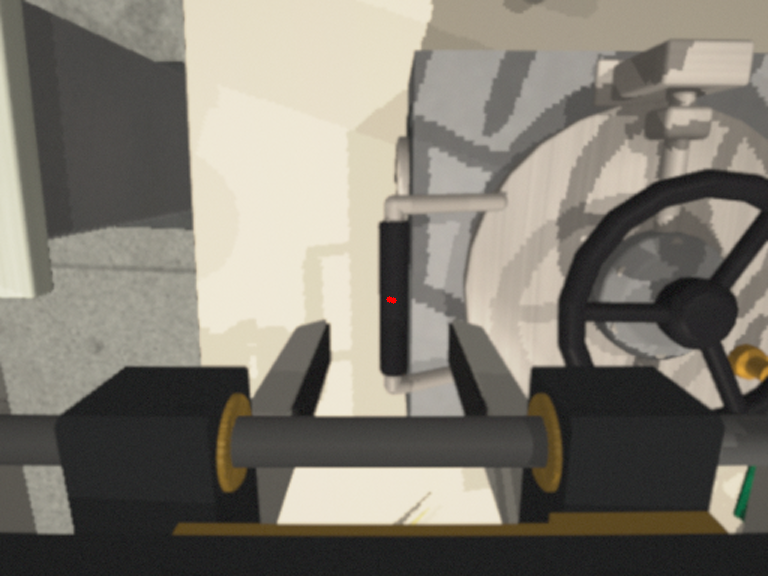

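Call:
jog_arm:
  moves:
    - [0,-0.02,0.08,0.7,0,0,0]
    - [0,0,0,0.7,0,0,0]
    - [0,0,0,0.7,0,0,0]
    - [0,0,0,0.6,0,0,0]
    - [0,0,0,0.4,0,0,0]
    - [0,0,0,0.2,0,0,0]
    - [0,0,0,0,0,0,0]

```text
time_s: 15.23
position: [0.4766, -0.1008, 0.1122]
tool_rot: [-3.141, -0.0, 1.613]
force: [-0.2, -0.1, -0.1]
opening: 0.0467
```

```bash
python3 - <<'E'
from h import *
s=arm.state();print(s['position'],s['tool_rot'],s['force'])
d=snap('wrist','w13.png')
g=cv2.resize(d['img'][...,::-1],None,fx=1.5,fy=1.5,interpolation=cv2.INTER_CUBIC)
cv2.imwrite('pics/w13z.png',g)
d=snap('scene','s13.png'); x0,y0=220,140;z=6
cv2.imwrite('pics/s13z.png',cv2.convertScaleAbs(cv2.resize(d['img'][y0:y0+95,x0:x0+120,::-1],None,fx=z,fy=z,interpolation=cv2.INTER_CUBIC),alpha=1.6,beta=15))
E
```

```text
[ 0.47658119 -0.1008261   0.11224614] [-3.14072084e+00 -4.14349557e-04  1.61291486e+00] [-0.15052462 -0.07134031 -0.0696403 ]
```

View pics/w13z.png

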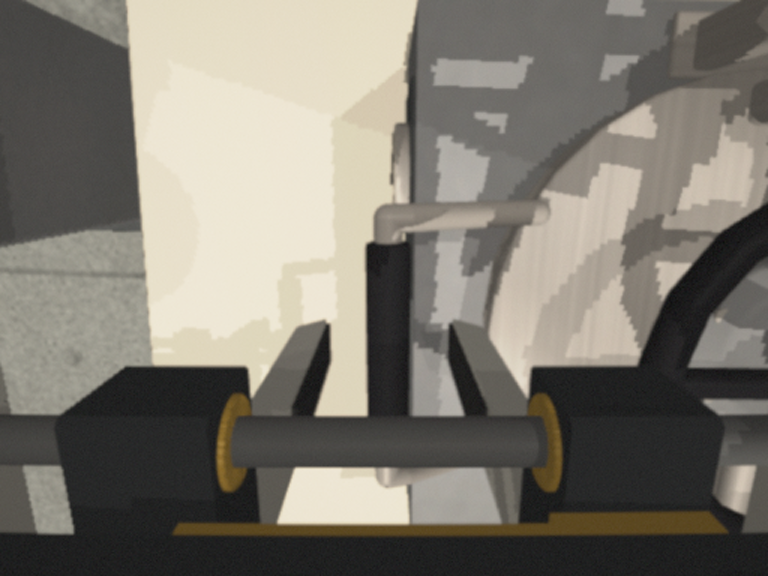

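View pics/s13z.png

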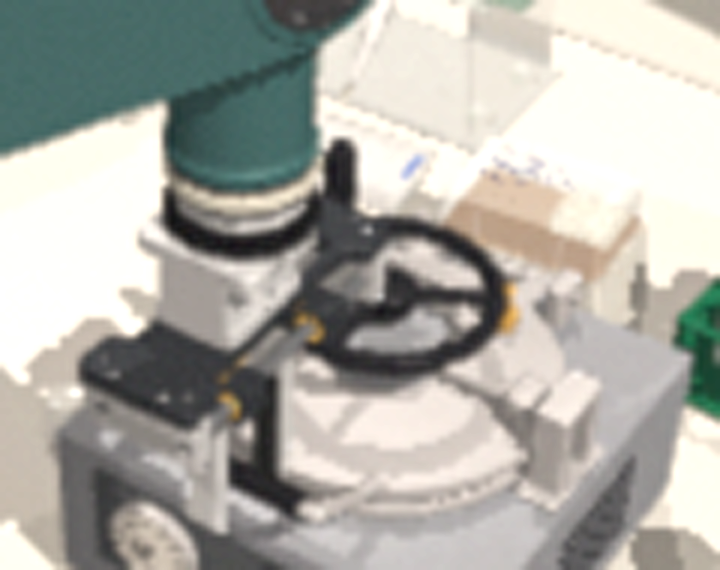

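Call:
jog_arm:
  moves:
    - [-0.5,0,0,0,0,0,0]
    - [-1,0,0,0,0,0,0]
    - [-1,0,0,0,0,0,0]
    - [-1,0,0,0,0,0,0]
    - [-1,0,0,0,0,0,0]
    - [-1,0,0,0,0,0,0]
    - [-1,0,0,0,0,0,0]
    - [-1,0,0,0,0,0,0]

```text
time_s: 16.0
position: [0.4761, -0.101, 0.1128]
tool_rot: [-3.14, 0.0, 1.613]
force: [-3.7, -0.0, 2.4]
opening: 0.0151
```

```bash
python3 - <<'E'
from h import *
s=arm.state();print(s['position'],s['tool_rot'],s['force'],s['opening'])
d=snap('scene','s14.png'); x0,y0=220,140;z=6
cv2.imwrite('pics/s14z.png',cv2.convertScaleAbs(cv2.resize(d['img'][y0:y0+95,x0:x0+120,::-1],None,fx=z,fy=z,interpolation=cv2.INTER_CUBIC),alpha=1.6,beta=15))
# lift plan
P=np.array(s['position']);yaw=.042;ex=np.array([np.cos(yaw),np.sin(yaw)])
R=Ro.from_euler('xyz',s['tool_rot']).as_matrix(); R=Ro.from_euler('xyz',[np.pi,0,s['tool_rot'][2]]).as_matrix()
r=np.hypot(.269,.031);f0=np.arctan2(.031,.269)
n=40;out=[];Q=P.copy()
th=np.radians(40)*np.linspace(0,1,n+1)
for a in th[1:]:
    x=.269-r*np.cos(f0+a);zz=r*np.sin(f0+a)-.031
    T=P+np.array([*(ex*x),zz]); q=np.round(R.T@(T-Q)/.025,2);Q=Q+R@(q*.025);out.append([-1]+[float(v)+0. for v in q]+[0,0,0])
show(out);print(Q-P)
E
```

```text
[ 0.47614802 -0.10098949  0.11283427] [-3.14047012e+00  9.72889480e-06  1.61275766e+00] [-3.72939631 -0.02283361  2.39414758] 0.015140417466555521
[[-1,0.0,0.02,-0.19,0,0,0],[-1,0.0,0.03,-0.18,0,0,0],[-1,0.0,0.03,-0.19,0,0,0],[-1,0.0,0.03,-0.19,0,0,0],[-1,0.0,0.04,-0.18,0,0,0],[-1,0.0,0.04,-0.19,0,0,0],[-1,0.0,0.04,-0.18,0,0,0],[-1,0.0,0.05,-0.19,0,0,0],[-1,0.0,0.05,-0.18,0,0,0],[-1,0.0,0.05,-0.18,0,0,0]]
[[-1,0.0,0.05,-0.18,0,0,0],[-1,0.0,0.06,-0.18,0,0,0],[-1,0.0,0.06,-0.18,0,0,0],[-1,0.0,0.07,-0.18,0,0,0],[-1,0.0,0.07,-0.17,0,0,0],[-1,0.0,0.07,-0.18,0,0,0],[-1,0.0,0.07,-0.17,0,0,0],[-1,0.0,0.08,-0.17,0,0,0],[-1,0.0,0.08,-0.18,0,0,0],[-1,0.0,0.08,-0.17,0,0,0]]
[[-1,0.0,0.09,-0.16,0,0,0],[-1,0.0,0.09,-0.17,0,0,0],[-1,0.0,0.09,-0.17,0,0,0],[-1,0.0,0.09,-0.16,0,0,0],[-1,0.0,0.1,-0.16,0,0,0],[-1,0.0,0.1,-0.16,0,0,0],[-1,0.0,0.11,-0.16,0,0,0],[-1,0.0,0.1,-0.16,0,0,0],[-1,0.0,0.11,-0.15,0,0,0],[-1,0.0,0.11,-0.15,0,0,0]]
[[-1,0.0,0.12,-0.15,0,0,0],[-1,0.0,0.11,-0.15,0,0,0],[-1,0.0,0.12,-0.15,0,0,0],[-1,0.0,0.12,-0.14,0,0,0],[-1,0.0,0.13,-0.15,0,0,0],[-1,0.0,0.12,-0.14,0,0,0],[-1,0.0,0.13,-0.14,0,0,0],[-1,0.0,0.13,-0.13,0,0,0],[-1,0.0,0.14,-0.14,0,0,0],[-1,0.0,0.13,-0.13,0,0,0]]
[0.08267716 0.00347128 0.16575   ]
```

View pics/s14z.png

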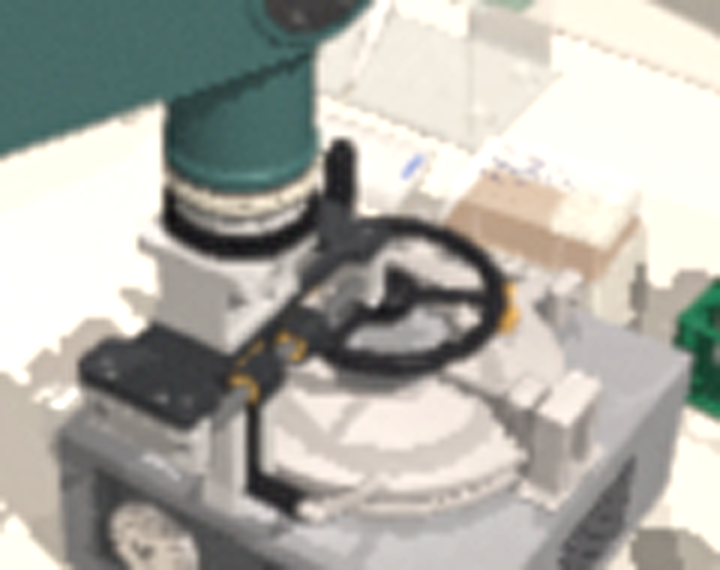

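Call:
jog_arm:
  moves:
    - [-1,0,0.02,-0.18,0,0,0]
    - [-1,0,0.03,-0.18,0,0,0]
    - [-1,0,0,0,0,0,0]

```text
time_s: 16.3
position: [0.4772, -0.1009, 0.1216]
tool_rot: [-3.139, -0.0, 1.613]
force: [-3.5, -0.2, -2.1]
opening: 0.0152
```

Call:
jog_arm:
  moves:
    - [-1,0,0.03,-0.19,0,0,0]
    - [-1,0,0.03,-0.19,0,0,0]
    - [-1,0,0.04,-0.18,0,0,0]
    - [-1,0,0.04,-0.19,0,0,0]
    - [-1,0,0.04,-0.18,0,0,0]
    - [-1,0,0.05,-0.19,0,0,0]
    - [-1,0,0.05,-0.18,0,0,0]
    - [-1,0,0.05,-0.18,0,0,0]
    - [-1,0,0,0,0,0,0]

```text
time_s: 17.05
position: [0.486, -0.1006, 0.1602]
tool_rot: [-3.141, 0.0, 1.613]
force: [-6.2, -0.5, -1.5]
opening: 0.015
```

```bash
python3 - <<'E'
from h import *
s=arm.state();print(s['position'],s['force'],s['opening'])
d=snap('scene','s15.png'); x0,y0=220,120;z=6
cv2.imwrite('pics/s15z.png',cv2.convertScaleAbs(cv2.resize(d['img'][y0:y0+100,x0:x0+120,::-1],None,fx=z,fy=z,interpolation=cv2.INTER_CUBIC),alpha=1.6,beta=15))
E
```

```text
[ 0.48601272 -0.10055928  0.16024606] [-6.19965988 -0.50648703 -1.54380253] 0.014960365196644974
```

View pics/s15z.png

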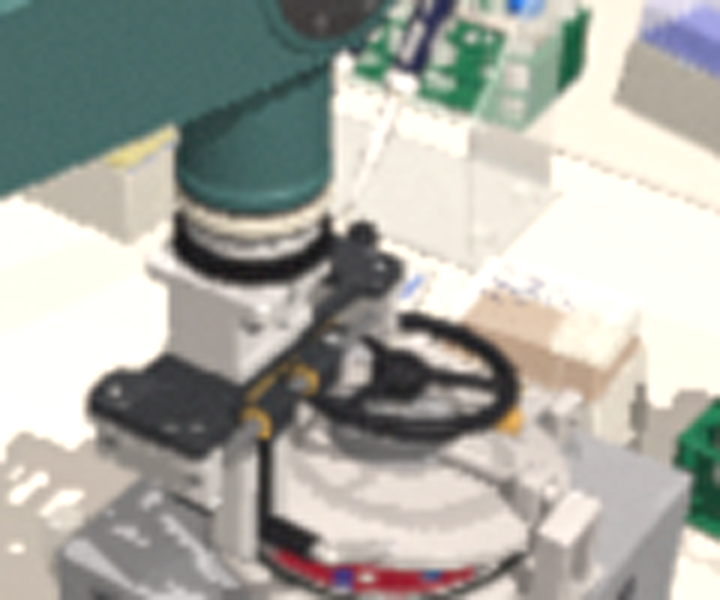

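Call:
jog_arm:
  moves:
    - [-1,0,0.05,-0.18,0,0,0]
    - [-1,0,0.06,-0.18,0,0,0]
    - [-1,0,0.06,-0.18,0,0,0]
    - [-1,0,0.07,-0.18,0,0,0]
    - [-1,0,0.07,-0.17,0,0,0]
    - [-1,0,0.07,-0.18,0,0,0]
    - [-1,0,0.07,-0.17,0,0,0]
    - [-1,0,0.08,-0.17,0,0,0]
    - [-1,0,0.08,-0.18,0,0,0]
    - [-1,0,0.08,-0.17,0,0,0]

```text
time_s: 17.93
position: [0.5036, -0.0998, 0.2041]
tool_rot: [3.141, 0.0, 1.613]
force: [-4.6, -1.0, -1.6]
opening: 0.0152
```

Call:
jog_arm:
  moves:
    - [-1,0,0.08,-0.16,0,0,0]
    - [-1,0,0.09,-0.17,0,0,0]
    - [-1,0,0.09,-0.17,0,0,0]
    - [-1,0,0.09,-0.16,0,0,0]
    - [-1,0,0.1,-0.16,0,0,0]
    - [-1,0,0.1,-0.16,0,0,0]
    - [-1,0,0.11,-0.16,0,0,0]
    - [-1,0,0.1,-0.16,0,0,0]
    - [-1,0,0.11,-0.15,0,0,0]
    - [-1,0,0.11,-0.15,0,0,0]

```text
time_s: 18.77
position: [0.5282, -0.0988, 0.2439]
tool_rot: [3.141, 0.0, 1.613]
force: [-4.8, -0.8, 1.0]
opening: 0.0152
```

```bash
python3 - <<'E'
from h import *
s=arm.state();print(s['position'],s['force'],s['opening'])
d=snap('scene','s16.png'); x0,y0=220,110;z=6
cv2.imwrite('pics/s16z.png',cv2.convertScaleAbs(cv2.resize(d['img'][y0:y0+100,x0:x0+120,::-1],None,fx=z,fy=z,interpolation=cv2.INTER_CUBIC),alpha=1.6,beta=15))
E
```

```text
[ 0.52819557 -0.09877079  0.24385261] [-4.78851196 -0.7565781   0.98585395] 0.015204037012259612
```

View pics/s16z.png

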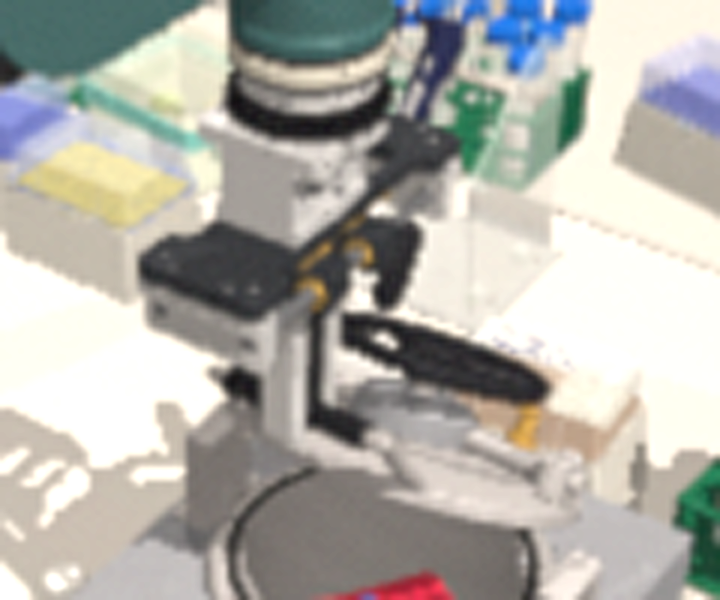

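Call:
jog_arm:
  moves:
    - [-1,0,0.12,-0.15,0,0,0]
    - [-1,0,0.11,-0.15,0,0,0]
    - [-1,0,0.12,-0.15,0,0,0]
    - [-1,0,0.12,-0.14,0,0,0]
    - [-1,0,0.12,-0.14,0,0,0]
    - [-1,0,0.12,-0.14,0,0,0]
    - [-1,0,0.12,-0.13,0,0,0]
    - [-1,0,0.13,-0.13,0,0,0]
    - [-1,0,0.12,-0.12,0,0,0]
    - [-1,0,0.12,-0.12,0,0,0]

```text
time_s: 19.65
position: [0.5583, -0.0975, 0.2778]
tool_rot: [3.141, 0.0, 1.613]
force: [-4.0, -0.2, 1.4]
opening: 0.015
```

Call:
jog_arm:
  moves:
    - [-1,0,0,0,0,0,0]
    - [-1,0,0,0,0,0,0]
    - [-1,0,0,0,0,0,0]

```text
time_s: 19.9
position: [0.5578, -0.0975, 0.2774]
tool_rot: [3.141, 0.0, 1.613]
force: [-4.7, -0.5, 2.8]
opening: 0.0147
```

```bash
python3 - <<'E'
from h import *
s=arm.state();p=s['position'];print(p,s['force'],s['opening'],s['joint_velocities'].round(3))
dz=p[2]-.1128;dx=(p[0]-.4761)
print(np.degrees(np.arcsin((dz+.031)/.2708))-6.57, np.degrees(np.arccos((.269-dx)/.2708))-6.57,np.degrees(np.arctan2(dz+.031,.269-dx))-6.57)
d=snap('scene','s17.png'); x0,y0=220,110;z=6
cv2.imwrite('pics/s17z.png',cv2.convertScaleAbs(cv2.resize(d['img'][y0:y0+100,x0:x0+120,::-1],None,fx=z,fy=z,interpolation=cv2.INTER_CUBIC),alpha=1.6,beta=15))
d=snap('wrist','w17.png')
cv2.imwrite('pics/w17z.png',cv2.resize(d['img'][...,::-1],None,fx=1.5,fy=1.5,interpolation=cv2.INTER_CUBIC))
E
```

```text
[ 0.55782286 -0.09748907  0.27738492] [-4.73415195 -0.48014446  2.84961137] 0.014739888057379871 [ 0.001 -0.002  0.005  0.002 -0.    -0.002]
39.67044097169706 39.675488533080724 39.67307422377951
```

View pics/s17z.png

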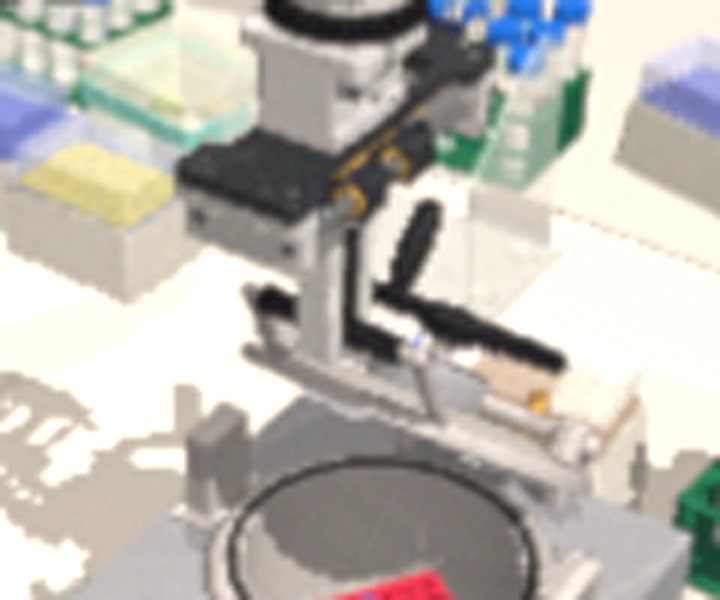

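View pics/w17z.png

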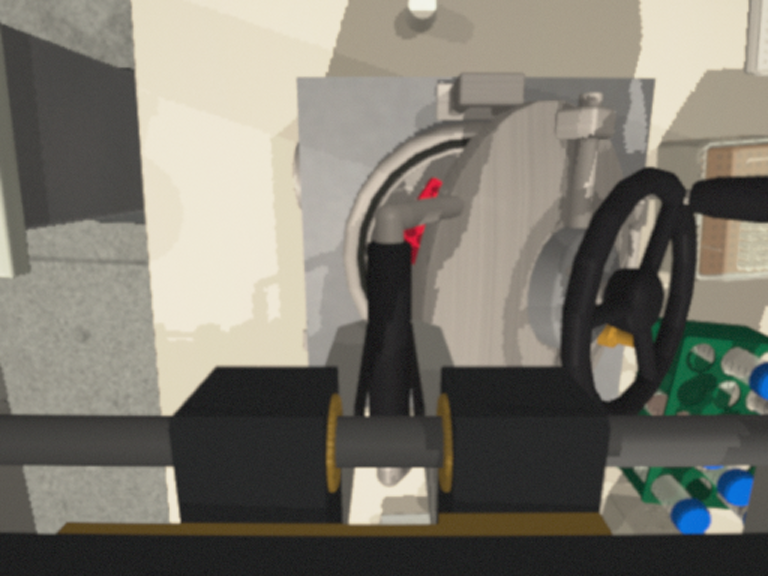

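Call:
jog_arm:
  moves:
    - [-1,0,0.05,-0.05,0,0,0]
    - [-1,0,0,0,0,0,0]
    - [-1,0,0,0,0,0,0]
    - [-1,0,0,0,0,0,0]
    - [-1,0,0,0,0,0,0]
    - [-1,0,0,0,0,0,0]
    - [-1,0,0,0,0,0,0]
    - [-1,0,0,0,0,0,0]
    - [-1,0,0,0,0,0,0]

```text
time_s: 20.75
position: [0.559, -0.0974, 0.2786]
tool_rot: [3.141, 0.0, 1.613]
force: [-4.7, -1.1, 2.4]
opening: 0.015
```

```bash
python3 - <<'E'
from h import *
s=arm.state();p=s['position'];print(p,s['force'],s['opening'],s['joint_velocities'].round(3))
print(np.degrees(np.arctan2(p[2]-.1128+.031,.269-(p[0]-.4761)))-6.57)
# camera check: handle ends, current scene/wrist
d=snap('wrist','w18.png'); w13=load('w13.png')
for n,q in (('w13',w13),('w18',d)):
    g=cv2.cvtColor(q['img'],cv2.COLOR_RGB2HSV)[...,2]; col=g[150:175,258:262].mean(1); print(n,col.astype(int))
d=snap('top','t18.png');cv2.imwrite('pics/t18z.png',cv2.resize(d['img'][90:240,180:350,::-1],None,fx=4,fy=4,interpolation=cv2.INTER_CUBIC))
E
```

```text
[ 0.55900941 -0.09744206  0.2785565 ] [-4.67047109 -1.05534993  2.35609339] 0.014951064515899372 [ 0.001  0.001 -0.001 -0.    -0.    -0.001]
40.02581550289586
w13 [142 141 141 142 141 142 142 145 147 147 144 134 104  61  36  36  37  36
  38  37  37  38  40  38  40]
w18 [131 131 132 131 132 131 131 131 131 131 127 113  79  44  32  32  31  32
  32  32  31  32  29  31  32]
```

View pics/t18z.png

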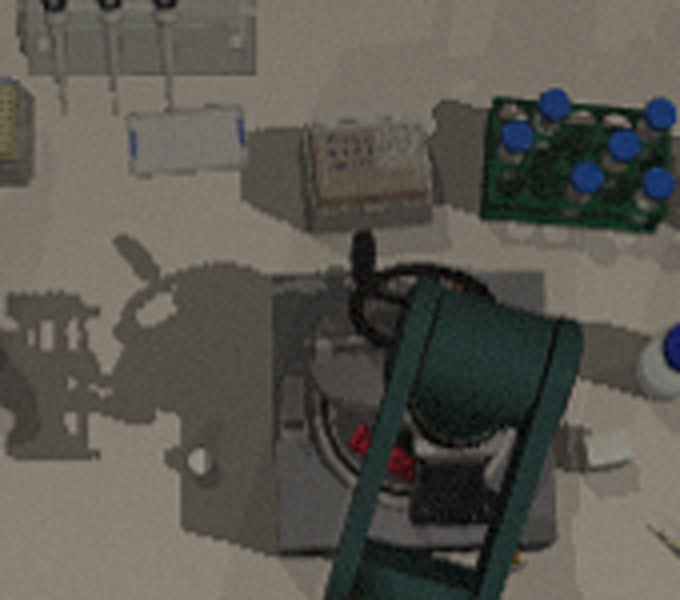

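```bash
python3 - <<'E'
from h import *
d=load('s17.png');y=.042;ex=np.array([np.cos(y),np.sin(y),0]);ey=np.array([-np.sin(y),np.cos(y),0]);C=np.array([.622,-.094,0])
for th in (37,39.7,42):
    a=np.radians(th);A,b=.091,.121
    X=C+ex*(.122-(A*np.cos(a)-b*np.sin(a)))+ey*.0537+[0,0,.137+A*np.sin(a)+b*np.cos(a)]
    print(th,X,(proj(d,[X])[0]-[220,110]+.5)*6)
arm.close_job()
E
```

```text
37 [ 0.74178133 -0.03521883  0.28840006] [429.26972128 203.40933232]
39.7 [ 0.74890681 -0.03491938  0.28822522] [435.5803123  198.30094165]
42 [ 0.75496454 -0.03466481  0.28781141] [440.87766996 194.38012388]
the job is handed in; nothing more can be done
```

I wound the handwheel anticlockwise to its stop and raised the lid to about 40°. I then handed the job in at about 21 s, still holding the handle with the lid steady.

- **Handwheel:** the crank took about 385° of winding. It stopped dead at about 62° in world axes, which is about 59–60° from the cabinet's +x. Pushing on raised the reaction to about 14 N with no further movement. The lid then lifted with only about 5 N, so the bolts were out.
- **Lid:** the measured hand position gives 40.03°, with the joints at rest. The handle sits in the wrist picture where it was before I closed on it, so it did not slip. Picking the crank tip by eye in the scene picture agreed only roughly, within about 3°. In the last picture the things I could see round the steriliser (cup and carton) stood where they had been. I did not check the others one by one.

**What disagreed:**
- **Finger length:** the visible fingertips are about 40 mm short of the reported TCP. Because of this my first grasp caught only the dome of the crank grip (opening 11 mm) and turned the wheel about 25°. I released, went lower and gripped again (22 mm).
- **Handle opening:** it read 15 mm on the 16 mm sleeve.

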